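Run the union nut round the bent pipe onto its seal

ROBOT

A 6-joint arm with a two-finger parallel gripper is mounted at the origin on the work surface. World frame = base frame: x ahead of the robot, y to its left, z up, the work surface at z = 0. Lengths are in mm, angles in rad, forces in N, time in s.
With the tool pointing down it reaches from about 425 to 950 mm from the base axis. Payload 14.7 kg.
Tool frame: the origin (TCP) lies on the centre line of the jaws, within the pads' length; the fingertips stand 22 mm ahead of it and the grasp point (between the pads) lies 3 mm ahead of it; z points along the fingers, y is the direction in which the jaws open and shut (so a half turn about z gives the same grasp; the last joint's range is limited). The gripper opens to 85 mm and grips with 20 to 120 N. Pads are 22 mm wide; open, the fingers measure 114 mm over their backs; the gripper's body (76 mm by 85 mm) begins 54 mm behind the grasp point. The pads swing forward as they close: fully open they stand 13 mm farther back than shut.
Start: joints at [1.213, 0.48, 1.596, -0, 1.065, -0.047], TCP at [198.759, 618.859, 214.797] pointing down, gripper open.
Joint ranges: [-2.75, 2.75], [-0.82, 2.05], [0.23, 2.67], [-1.56, 4.7], [0.09, 2.69], [-2.92, 2.92]. Speed limits (rad/s): [1.89, 1.89, 2.39, 3.01, 3.01, 3.01].

INTERFACE

Orientations are given as a unit quaternion [w, x, y, z].
In Python, from plant import manip, viewer gives the robot as it stands.
- The arm moves only by the tool arm_command, never from a script. Its argument "series" is a list of rows, each an object of numbers: "rx", "ry", "rz": the turn, a rotation vector about the tool's x, y, z in rad; "x", "y", "z": the shift along the tool's x, y, z in mm; "gripper": the closure, from -1 (fully open) to 1 (shut), so that 0 is half open. A call has 1 to 10 rows; each row is the pose to reach, as a shift and turn from the pose commanded when the call began, along the tool's axes at that moment; what a row does not reach only later rows make up. A row lasts 1/12 s, in which the tool goes at most 41.7 mm and 7.16 degrees, less where a joint would pass 70% of its speed; a pose out of reach is approached as far as the arm can. A call with a gripper value outside its range is refused whole. The fingers move at their own pace and stop on an object; "force" is the grip in N (left out, the last holds). Time passes only in rows, so rows that repeat a pose let the fingers close. It gives the time, the measured TCP pose, the force and the opening at its end, in the units of the state.
- manip.sense(): the state, without advancing time (a new reading comes with each control period).
- viewer.read_camera(name): name is "side" or "top" or "wrist"; returns the picture (420x560x3 uint8, blue, green, red); there is no depth.
- viewer.camera_model(name): a dict with "fx", "fy", "cx", "cy" (pixels), "k1" (the pictures are not rectified: a ray, as slopes to the right and down, at radius r is drawn at 1 + k1 r^2 times it, then the intrinsics apply), "cam_to_world" (4x4, takes a point from camera to world coordinates); the wrist camera has in their place "mount" (4x4, takes a point from camera to tool coordinates, whose origin is the TCP and whose axes are the flange's). Camera axes: x right, y down, z forward; pixel columns grow to the right and rows downward; lengths in mm; the calibration is good to about 2 mm. A picture is of the moment at which its call begins: read the wrist's pose just before it. camera_model takes no time and is no camera call.
- manip.sign_off(): hands the job in, once; it reports no verdict.
The state is a dict: "time_s": time; "joint_positions": joint angles; "qd": joint speeds; "joint_torque": joint torques, N m; "eef_pos": TCP position; "tcp_rot": TCP orientation; "wrist_force": force on the tool from outside, world axes, zero at the start; "ft_torque": the same for the moment, N m; "gripper_width": finger opening in mm.
Only numpy, scipy, OpenCV 4.12 (cv2) and the standard library are available. Lean on these libraries where they do the work, as an engineer would, in place of code of your own. Each camera call takes 0.05 s, during which the arm holds its last target.

TASK

A bent oil pipe is clamped in the bench vise with a loose hexagonal union nut threaded on it. Slide the nut along the pipe, round both bends, up to the rubber seal at the free end and press it home there with a steady push of about 15 N for a second; then let go and leave it touching the seal. The pipe is thin: never let nut or gripper press on it, or on the seal, with more than 25 N, and do not disturb the other things on the bench.

Things in the scene. Friction and masses are not known exactly. Their poses are not given: they have to be found in the camera images.
- nut: Loose steel union nut on the pipe: plain hexagonal ring, 40 mm across flats, 46 over corners, 20 long, bore 20 across flats, about 0.15 kg. Origin at its centre; own y is the bore axis, towards the pipe's free end. Hangs with two flats upright (own +x and -x) and a corner on top, its centre 6 mm below the pipe's axis, 124 mm above the bench. Nut and pipe are oiled.
- vise: Grey bench vise, fixed; base 140 x 120 mm, jaws 80 mm long (own y -40 to +40 mm), tops 142 mm above the bench. Origin on the bench under the middle of the jaws, z up. It carries the pipe, which has no other support, and the seal.
- pipe_exit (a point): Where the pipe leaves the jaws, on its axis, 130 mm above the bench, axes as the vise's. The pipe is steel, 10 mm thick, level. From here it runs straight along own +y, bends right (to own +x) by about 50 degrees (radius about 45 mm), runs straight, bends back left by about 50 degrees, then runs straight for about 110 mm to the seal.
- pipe_line (a point): Point on the pipe's axis midway in the jaws, axes as the vise's. The pipe was bent by hand and its bends are not measured: the first begins 145 to 185 mm from this point along own +y, the straight between the bends is 60 to 100 mm long, and each bend is 40 to 60 degrees.
- seal: Black rubber disc round the pipe, 30 mm across, 12 thick, before the flared steel rim of the free end. Origin on the pipe's axis at the face that meets the nut; own y runs along the last straight, out of the free end. Yields about 1 mm per 8 N, and springs back. A nut touching it has its centre at own y = -10 mm.
- hammer: bystander: ball-peen hammer lying on the bench, wooden handle, 250 mm long, 30 mm high; origin under its handle
- wrench: bystander: flat steel wrench lying under or near the pipe; origin under its middle
- socket: bystander: steel socket, 28 mm across, 38 mm high, standing; origin at its foot
- bearing: bystander: steel bearing ring, 52 mm across, 15 mm high, lying flat; origin at its foot
- piston: bystander: metal piston, 82 mm across, 58 mm high; origin at its foot
- oil: bystander: grey oil bottle, 64 mm across, 150 mm high, standing; origin at its foot
- bush: bystander: flanged brass bush, 36 mm across, 28 mm high; origin at its foot
Mind the look-alikes: they are no part of the job. Leave any blue or red look-alike of the nut alone.

How it is judged (in metres and radians):
On the way, in this order (a step that is already met when the one before it is completed fails the run):
1. the nut has come round both bends onto the last straight run (y of nut in the frame of seal above -0.1 m and x of nut in the frame of seal between -0.012 and 0.012 m), for 0.1 s.
2. the nut is pressed on the seal with at least 8 N for 0.4 s (contact force between nut and seal above 8 N), for 0.4 s.
At the end, for the whole second after the job is handed in: The nut has been pressed on the seal with 8 N or more for 0.4 s and now hangs at rest on the last straight run of the pipe, its end face within 4 mm of the seal's face (y of nut in the frame of seal between -0.014 and -0.006 m and distance between nut and seal below 0.02 m and linear speed of nut below 0.01 m/s); the robot touches nothing.
It fails at once if the nut presses on the pipe or seal with more than 25 N (contact force between nut and vise above 25 N).
It fails at once if the robot presses on the pipe or vise with more than 25 N (contact force between any of the fingers, the arm and vise above 25 N).
It fails at once if a bystander is moved by more than 20 mm (distance of any of hammer, wrench, socket, bearing, piston, oil, bush from where it was at the start of the episode above 0.02 m).
It also fails if it takes over 72 s, if anything falls off the work surface, if the arm or the gripper's body presses on something with over 40 N, if the wrist force passes 120 N, or if a joint passes its speed limit or range.

## Working session

There is one attempt and no reset: what is moved stays moved. The work goes in short steps, Python scripts to look and compute and a tool call to move; the robot and the scene stay as the last step left them, time stands still between calls to the robot, and variables do not carry over. Pictures are saved under pics/ and viewed, and the job is handed in when it is done.

Besides the shell and the picture viewer there is one more tool, called after "Request:" in YAML: its name, and indented under it one key for each argument. arm_command: Moves the arm, as the interface text tells. Its arguments: {"type":"object","properties":{"series":{"type":"array","items":{"type":"object","properties":{"rx":{"type":"number"},"ry":{"type":"number"},"rz":{"type":"number"},"x":{"type":"number"},"y":{"type":"number"},"z":{"type":"number"},"gripper":{"type":"number"}}}},"force":{"type":"number"}},"required":["series"]}

```bash
ls; mkdir -p pics; python3 - <<'E'
from plant import manip, viewer
import cv2
s=manip.sense();print(s)
for n in("side","top","wrist"):
    cv2.imwrite(f"pics/{n}0.png",viewer.read_camera(n)); print(n,viewer.camera_model(n))
E
```

```text
pics
{'time_s': 0.0, 'joint_positions': array([ 1.21342079e+00,  4.80850970e-01,  1.59684599e+00, -3.40910706e-05,
        1.06512410e+00, -4.65940842e-02]), 'qd': array([ 0.00148771, -0.00112355, -0.00056869,  0.00107619,  0.00097801,
        0.00144874]), 'joint_torque': array([ 2.27881050e-03, -9.50664496e+01, -4.30185950e+01, -3.49788490e-05,
        1.21106260e-02,  6.25236976e-05]), 'eef_pos': array([198.6092606 , 618.464235  , 214.17039174]), 'tcp_rot': array([-1.08613440e-04,  1.54757935e-01,  9.87952228e-01, -6.04705794e-04]), 'wrist_force': array([ 0.15718273, -0.18822023,  0.01410741]), 'ft_torque': array([ 0.03732712, -0.01201209,  0.06806625]), 'gripper_width': 84.91070578957908}
side {'fx': 404.91811024862506, 'fy': 404.91811024862506, 'cx': 284.7791537327125, 'cy': 207.05919200934136, 'k1': -0.014324105769879759, 'cam_to_world': array([[ 9.34598215e-01, -2.34923061e-01,  2.67090493e-01,
         2.58579085e+02],
       [-3.55312569e-01, -6.51837284e-01,  6.69970994e-01,
        -6.68540784e+02],
       [ 1.67079053e-02, -7.21054305e-01, -6.92677079e-01,
         8.1813
[... 376 characters left out ...]
.30195287e-02,
         2.97560770e+01],
       [-2.60089864e-02, -1.01143593e-01, -9.94531803e-01,
         1.20153412e+03],
       [ 0.00000000e+00,  0.00000000e+00,  0.00000000e+00,
         1.00000000e+00]])}
wrist {'fx': 312.6360363675183, 'fy': 312.6360363675183, 'cx': 274.70833481350587, 'cy': 213.87512611603094, 'k1': 0.006715829132392834, 'mount': array([[ 4.94862707e-05, -9.64154985e-01, -2.65339710e-01,
         6.70472531e+01],
       [ 9.99999674e-01,  2.61707814e-04, -7.64456399e-04,
        -2.79655356e-01],
       [ 8.06495924e-04, -2.65339586e-01,  9.64154684e-01,
        -1.58842253e+02],
       [ 0.00000000e+00,  0.00000000e+00,  0.00000000e+00,
         1.00000000e+00]])}
```

View pics/side0.png

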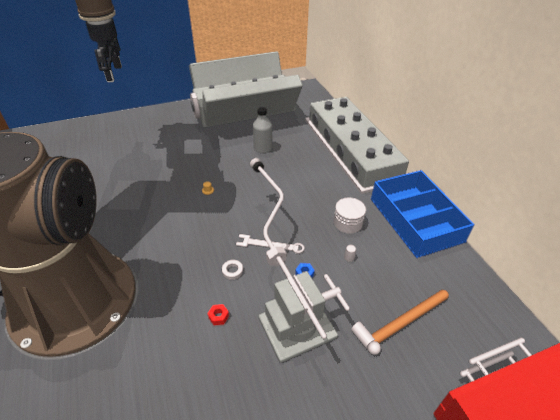

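View pics/top0.png

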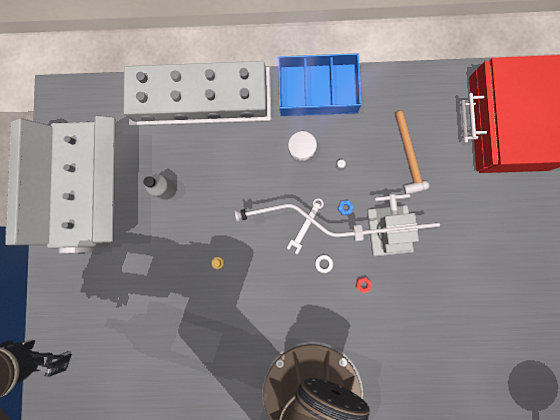

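View pics/wrist0.png

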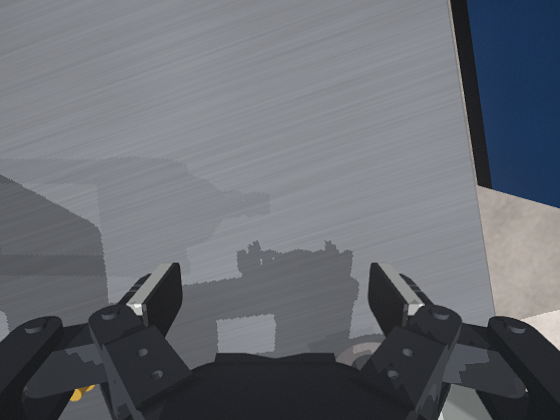

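The side picture shows the vise at (300,310), the nut on the pipe at about (277,250) and the seal at (257,163). In the top picture the nut is at about (359,233) and the seal at (240,215). The blue and red look-alikes are loose on the bench. I'll enlarge these next.

```bash
python3 - <<'E'
import cv2
t=cv2.imread("pics/top0.png")[185:260,225:375]; cv2.imwrite("pics/tc.png",cv2.resize(t,None,fx=5.3,fy=5.3,interpolation=cv2.INTER_CUBIC))
t=cv2.imread("pics/top0.png")[170:270,325:445]; cv2.imwrite("pics/tv.png",cv2.resize(t,None,fx=5.5,fy=5.5,interpolation=cv2.INTER_CUBIC))
t=cv2.imread("pics/side0.png")[150:350,230:350]; cv2.imwrite("pics/sc.png",cv2.resize(t,None,fx=3,fy=3,interpolation=cv2.INTER_CUBIC))
E
```

```text
(no output)
```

View pics/tc.png

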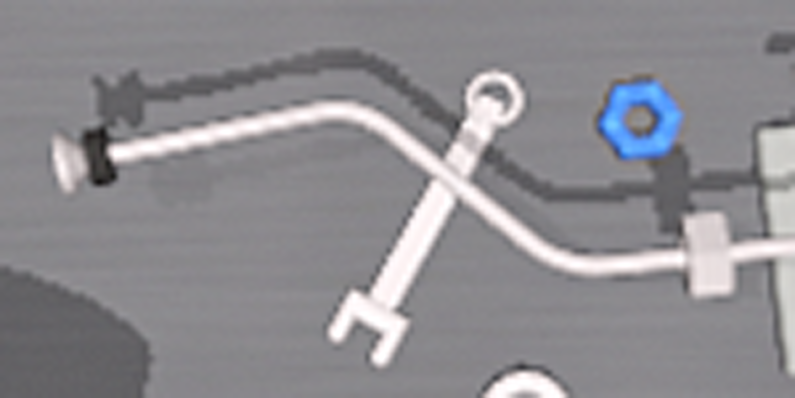

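View pics/tv.png

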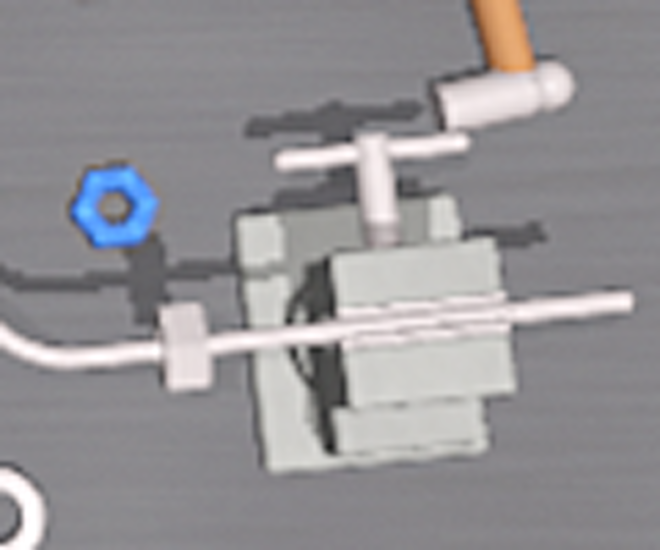

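View pics/sc.png

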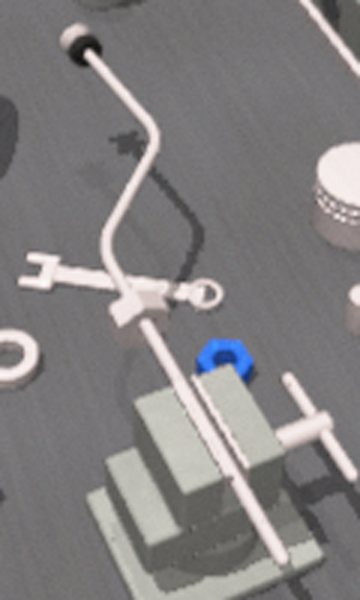

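```bash
cat > h.py <<'E'
import numpy as np, cv2
from plant import manip, viewer
from scipy.spatial.transform import Rotation as R
def K(m): return np.array([[m['fx'],0,m['cx']],[0,m['fy'],m['cy']],[0,0,1]]),np.array([m['k1'],0,0,0,0.])
def T_of(name,s=None):
    m=viewer.camera_model(name)
    if name!='wrist': return m,m['cam_to_world']
    T=np.eye(4);q=s['tcp_rot'];T[:3,:3]=R.from_quat([q[1],q[2],q[3],q[0]]).as_matrix();T[:3,3]=s['eef_pos']
    return m,T@m['mount']
def rays(name,px,s=None):
    m,T=T_of(name,s);k,d=K(m)
    u=cv2.undistortPoints(np.array(px,float).reshape(-1,1,2),k,d).reshape(-1,2)
    return T[:3,3],np.c_[u,np.ones(len(u))]@T[:3,:3].T
def at_z(name,px,z,s=None):
    o,d=rays(name,px,s); return o+d*((z-o[2])/d[:,2])[:,None]
def proj(name,P,s=None):
    m,T=T_of(name,s);k,d=K(m);Ti=np.linalg.inv(T)
    return cv2.projectPoints(np.array(P,float).reshape(-1,1,3),Ti[:3,:3],Ti[:3,3],k,d)[0].reshape(-1,2)
def toolR(s):
    q=s['tcp_rot'];return R.from_quat([q[1],q[2],q[3],q[0]]).as_matrix()
E
python3 - <<'E'
from h import *
np.set_printoptions(precision=1,suppress=True)
tc=np.array([(125,151),(200,134),(270,117),(335,106),(375,118),(415,148),(450,180),(500,215),(530,242),(560,259),(600,265),(650,261),(685,258),(740,251),(790,246)])/5.3+[225-.4,185-.4]
P=at_z('top',tc,130); print(P)
tv=np.array([(210,345),(260,340),(510,313),(620,301),(332,333),(185,347)])/5.5+[325-.4,170-.4]
print(at_z('top',tv,130))
sc=np.array([(95,55),(130,95),(150,135),(128,190),(105,240),(120,275),(140,310),(150,325),(200,410),(280,555)])/3+[230-.3,150-.3]
print(at_z('side',sc,130))
E
```

```text
[[ 515.4  159.9  130. ]
 [ 523.   121.3  130. ]
 [ 530.6   85.2  130. ]
 [ 535.3   51.8  130. ]
 [ 528.5   31.5  130. ]
 [ 512.5   11.5  130. ]
 [ 495.6   -5.7  130. ]
 [ 477.   -30.5  130. ]
 [ 462.8  -45.2  130. ]
 [ 453.8  -60.   130. ]
 [ 450.2  -80.1  130. ]
 [ 451.5 -105.4  130. ]
 [ 452.5 -123.1  130. ]
 [ 455.2 -150.9  130. ]
 [ 457.  -176.1  130. ]]
[[ 454.3 -147.   130. ]
 [ 456.  -171.3  130. ]
 [ 465.7 -292.6  130. ]
 [ 469.9 -345.8  130. ]
 [ 458.4 -206.3  130. ]
 [ 453.7 -134.9  130. ]]
[[ 518.4  162.1  130. ]
 [ 529.5   98.5  130. ]
 [ 527.9   43.6  130. ]
 [ 488.3  -12.3  130. ]
 [ 453.3  -57.9  130. ]
 [ 452.3  -95.7  130. ]
 [ 454.8 -132.8  130. ]
 [ 456.8 -148.4  130. ]
 [ 463.2 -229.3  130. ]
 [ 469.3 -346.1  130. ]]
```

```bash
cat >> h.py <<'E'
def plan(P,yaw=None,s=None):
    "shift in tool axes from the measured pose to P; yaw=world angle of tool y in deg"
    s=s or manip.sense();M=toolR(s)
    y0=np.degrees(np.arctan2(M[1,1],M[0,1])); 
    out=M.T@(np.array(P)-s['eef_pos'])
    rz=None if yaw is None else np.radians(-(yaw-y0))
    tilt=np.degrees(np.arccos(-M[2,2]))
    print('t',s['time_s'],'pos',s['eef_pos'].round(1),'yaw',y0.round(2),'tilt',tilt.round(2),'shift',out.round(2),'rz',rz,'F',s['wrist_force'].round(1),'w',round(s['gripper_width'],1))
E
python3 -c "
from h import *
plan([430,250,270],40);plan([453.5,-135,270],4.5)"
```

```text
t 0.15 pos [198.6 618.6 214.3] yaw 72.2 tilt 0.05 shift [-332.98 -280.25  -55.42] rz 0.5619634652136563 F [0.2 1.  0.6] w 85.4
t 0.15 pos [198.6 618.6 214.3] yaw 72.2 tilt 0.05 shift [-473.06 -639.63  -55.11] rz 1.1815553496716433 F [0.2 1.  0.6] w 85.4
```

Request:
arm_command:
  series:
    - {"x": -166, "y": -140, "z": -55, "rz": 0.28}
    - {"x": -166, "y": -140, "z": -55, "rz": 0.28}
    - {"x": -200, "y": -168, "z": -55, "rz": 0.3}
    - {"x": -333, "y": -280, "z": -55, "rz": 0.56}
    - {"x": -333, "y": -280, "z": -55, "rz": 0.56}
    - {"x": -333, "y": -280, "z": -55, "rz": 0.56}
    - {"x": -333, "y": -280, "z": -55, "rz": 0.56}
    - {"x": -333, "y": -280, "z": -55, "rz": 0.56}
    - {"x": -333, "y": -280, "z": -55, "rz": 0.56}
    - {"x": -333, "y": -280, "z": -55, "rz": 0.56}

```text
schema error: expected keys rx, ry, rz, x, y, z, gripper
```

```bash
python3 -c "
from h import *
plan([430,250,270],40);plan([453.5,-135,250],4.5)"
```

```text
t 0.15 pos [198.6 618.6 214.3] yaw 72.2 tilt 0.05 shift [-332.98 -280.25  -55.42] rz 0.5619634652136563 F [0.2 1.  0.6] w 85.4
t 0.15 pos [198.6 618.6 214.3] yaw 72.2 tilt 0.05 shift [-473.06 -639.61  -35.11] rz 1.1815553496716433 F [0.2 1.  0.6] w 85.4
```

All seven keys are needed in every row.

Request:
arm_command:
  series:
    - {"rx": 0, "ry": 0, "rz": 0.56, "x": -333, "y": -280, "z": -55, "gripper": -1}
    - {"rx": 0, "ry": 0, "rz": 0.56, "x": -333, "y": -280, "z": -55, "gripper": -1}
    - {"rx": 0, "ry": 0, "rz": 0.56, "x": -333, "y": -280, "z": -55, "gripper": -1}
    - {"rx": 0, "ry": 0, "rz": 0.56, "x": -333, "y": -280, "z": -55, "gripper": -1}
    - {"rx": 0, "ry": 0, "rz": 0.56, "x": -333, "y": -280, "z": -55, "gripper": -1}
    - {"rx": 0, "ry": 0, "rz": 0.56, "x": -333, "y": -280, "z": -55, "gripper": -1}
    - {"rx": 0, "ry": 0, "rz": 0.56, "x": -333, "y": -280, "z": -55, "gripper": -1}
    - {"rx": 0, "ry": 0, "rz": 0.56, "x": -333, "y": -280, "z": -55, "gripper": -1}
    - {"rx": 0, "ry": 0, "rz": 0.56, "x": -333, "y": -280, "z": -55, "gripper": -1}
    - {"rx": 0, "ry": 0, "rz": 0.56, "x": -333, "y": -280, "z": -55, "gripper": -1}

```text
time_s: 0.98
eef_pos: [419.1, 266.9, 267.3]
tcp_rot: [0.0, 0.422, 0.907, 0.0]
wrist_force: [1.1, 0.4, 0.6]
gripper_width: 85.3
```

```bash
python3 -c "
from h import *
plan([453.5,-135,250],4.5);plan([500,60,270],10)"
```

```text
t 0.9833 pos [419.1 266.9 267.3] yaw 40.12 tilt 0.0 shift [-329.48 -232.7    17.35] rz 0.6216345249892193 F [1.1 0.4 0.6] w 85.3
t 0.9833 pos [419.1 266.9 267.3] yaw 40.12 tilt 0.0 shift [-210.32  -71.49   -2.65] rz 0.5256414161295313 F [1.1 0.4 0.6] w 85.3
```

Request:
arm_command:
  series:
    - {"rx": 0, "ry": 0, "rz": 0.52, "x": -210, "y": -71, "z": -3, "gripper": -1}
    - {"rx": 0, "ry": 0, "rz": 0.52, "x": -210, "y": -71, "z": -3, "gripper": -1}
    - {"rx": 0, "ry": 0, "rz": 0.52, "x": -210, "y": -71, "z": -3, "gripper": -1}
    - {"rx": 0, "ry": 0, "rz": 0.52, "x": -210, "y": -71, "z": -3, "gripper": -1}
    - {"rx": 0, "ry": 0, "rz": 0.52, "x": -210, "y": -71, "z": -3, "gripper": -1}
    - {"rx": 0, "ry": 0, "rz": 0.52, "x": -210, "y": -71, "z": -3, "gripper": -1}
    - {"rx": 0, "ry": 0, "rz": 0.52, "x": -210, "y": -71, "z": -3, "gripper": -1}
    - {"rx": 0, "ry": 0, "rz": 0.52, "x": -210, "y": -71, "z": -3, "gripper": -1}

```text
time_s: 1.65
eef_pos: [499.6, 61.8, 269.8]
tcp_rot: [-0.0, 0.642, 0.767, -0.0]
wrist_force: [-0.1, 0.9, 0.3]
gripper_width: 85.6
```

```bash
python3 -c "
from h import *
import pickle
s=manip.sense();cv2.imwrite('pics/w1.png',viewer.read_camera('wrist'));pickle.dump(s,open('w1.pkl','wb'))
plan([453.5,-135,250],4.5)"
```

```text
t 1.7 pos [499.3  62.6 269.8] yaw 10.27 tilt 0.04 shift [-186.26  -80.24   19.83] rz 0.10065712907456602 F [-0.1  0.2 -0.3] w 85.8
```

View pics/w1.png

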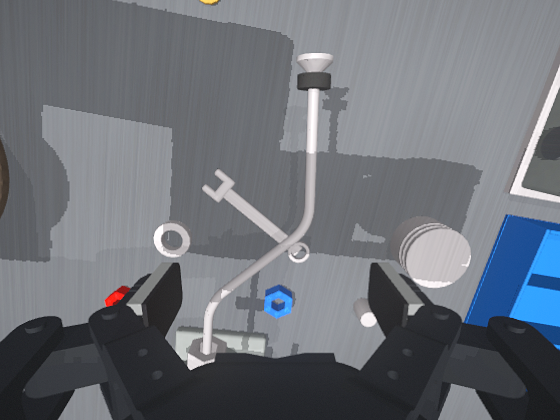

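The wrist picture shows the whole pipe: seal at (314,80), second bend around (305,225), first bend around (213,300), and the nut at about (207,352). I'll enlarge it.

```bash
python3 - <<'E'
import cv2
a=cv2.imread("pics/w1.png")
cv2.imwrite("pics/w1a.png",cv2.resize(a[40:240,260:360],None,fx=3,fy=3,interpolation=cv2.INTER_CUBIC))
cv2.imwrite("pics/w1b.png",cv2.resize(a[220:370,180:320],None,fx=4,fy=4,interpolation=cv2.INTER_CUBIC))
E
```

```text
(no output)
```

View pics/w1a.png

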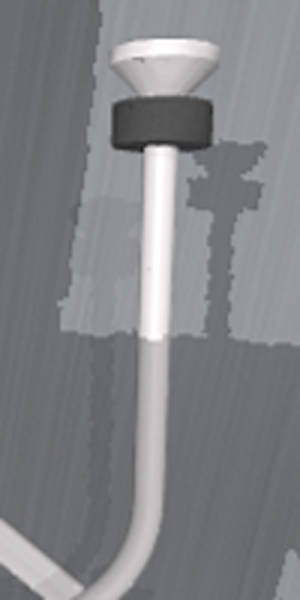

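View pics/w1b.png

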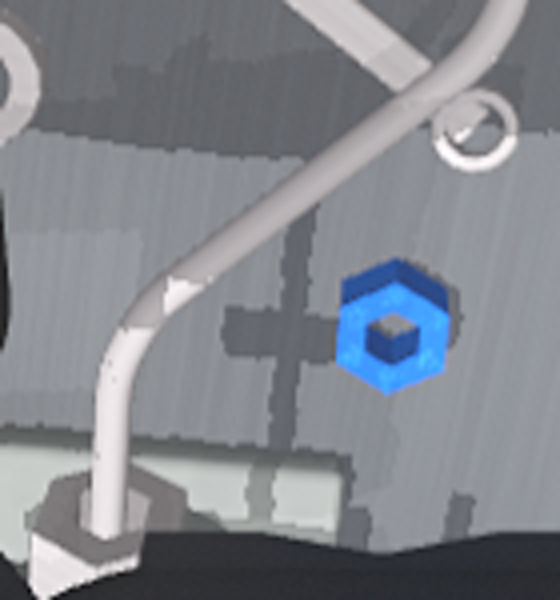

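```bash
cat > fit.py <<'E'
from h import *
import pickle
from scipy.optimize import least_squares
from scipy.spatial import cKDTree
np.set_printoptions(precision=1,suppress=True)
s1=pickle.load(open('w1.pkl','rb'))
tc=np.array([(125,151),(200,134),(270,117),(335,106),(375,118),(415,148),(450,180),(500,215),(530,242),(560,259),(600,265),(650,261),(685,258),(740,251),(790,246)])/5.3+[225-.4,185-.4]
tv=np.array([(260,340),(510,313),(620,301),(332,333)])/5.5+[325-.4,170-.4]
sc=np.array([(95,55),(130,95),(150,135),(128,190),(105,240),(120,275),(150,325),(200,410),(280,555)])/3+[230-.3,150-.3]
wa=np.array([(159,160),(156,250),(152,340),(150,430),(147,500),(125,560)])/3+[260-.3,40-.3]
wb=np.array([(508,20),(478,60),(440,85),(400,120),(350,158),(300,195),(250,232),(200,270),(165,297),(140,330),(118,370),(113,410),(110,460),(107,530)])/4+[180-.4,220-.4]
T=at_z('top',np.r_[tc,tv],130)[:,:2];S=at_z('side',sc,130)[:,:2];W=at_z('wrist',np.r_[wa,wb],130,s1)[:,:2]
Y0=-250.
def curve(p,step=.5,end=120):
    x0,h,a,t1,L,t2,r1,r2=p   # h heading deg (world, of travel), a = length from Y0 to bend1
    segs=[(a,0),(r1*np.radians(t1),-1/r1),(L,0),(r2*np.radians(t2),1/r2),(end,0)]
    ss=np.arange(-120,sum(q[0] for q in segs),step); b=np.cumsum([q[0] for q in segs])
    k=np.select([ss<b[0],ss<b[1],ss<b[2],ss<b[3]],[0,-1/r1,0,1/r2],0)
    i0=np.searchsorted(ss,0)
    th=np.radians(h)+np.cumsum(k)*step
    x=np.cumsum(np.cos(th))*step;y=np.cumsum(np.sin(th))*step
    return np.c_[x-x[i0]+x0,y-y[i0]+Y0,np.degrees(th)],b
def fit(sets):
    n=len(sets)
    def res(p):
        c,_=curve(p[:8]);t=cKDTree(c[:,:2]);r=[]
        for i,A in enumerate(sets):
            o=p[8+2*i:10+2*i]
            _,j=t.query(A-o); th=np.radians(c[j,2]); dd=A-o-c[j,:2]
            r.append(-np.sin(th)*dd[:,0]+np.cos(th)*dd[:,1])
        return np.r_[np.concatenate(r),p[8:]/1.5,(p[6:8]-45)/2]
    q=least_squares(res,[462,94.5,140,48,75,50,45,45]+[0]*2*n,diff_step=1e-3)
    return q.x,res(q.x)
if __name__=="__main__":
    for nm,st in(('all',[T,S,W]),('W',[W]),('T',[T])):
        p,r=fit(st);print(nm,p,'rms',np.sqrt(np.mean(r**2)));print(r)
    p,_=fit([T,S,W]);np.save('p.npy',p)
    c,b=curve(p[:8]);print(b)
    print('seal top',at_z('top',np.array([(116,154)])/5.3+[224.6,184.6],130),'wrist',at_z('wrist',np.array([(159,147)])/3+[259.7,39.7],130,s1), 'side',at_z('side',np.array([(90,50)])/3+[229.7,149.7],130))
E
python3 fit.py
```

```text
all [461.9  93.6 150.   43.3  74.6  45.5  56.9  47.1  -0.6  13.7  -0.3  12.4
   0.7  13.1] rms 4.4322030905398595
[ -0.6  -4.9  -9.5 -11.3  -4.5   1.9   3.7   1.8   3.2   3.1   1.9   1.7
   1.8   0.8   0.6   1.2  -0.8  -1.8   1.   -3.6  -9.3  -3.1   6.1   5.3
   0.5  -0.7  -2.   -0.9   0.1  -2.2  -4.4  -7.3  -9.2  -4.7  -9.5  -5.2
   0.2   1.3   1.4   1.7   2.    2.1   2.4   1.8   2.4   1.5   1.4   0.9
  -0.4   9.1  -0.2   8.3   0.5   8.8   5.9   1. ]
W [461.4  92.6 145.3  45.3  73.4  49.3  43.9  42.5  -0.6  22.6] rms 5.382128432707783
[-1.7 -3.4 -5.  -7.2 -8.6 -3.3 -8.4 -2.5  4.2  6.6  6.   5.5  5.   4.2
  3.7  2.4  3.   2.7  2.3  1.4 -0.4 15.1 -0.5 -1.2]
T [460.2  94.2 141.7  46.5  75.3  47.4  40.4  57.4   0.   26.6] rms 5.080435179224497
[ 1.4 -2.9 -7.5 -9.4 -2.9  4.5  5.7  2.6  3.1  1.  -0.3  0.2  0.4 -0.2
 -0.2  0.4 -0.3 -0.7  0.6  0.  17.7 -2.3  6.2]
[150.  193.  267.6 304.9 424.9]
seal top [[514.  164.6 130. ]] wrist [[514.9 166.3 130. ]] side [[516.5 170.5 130. ]]
```

```bash
python3 - <<'E'
t=open('fit.py').read()
a=t.index("    k=np.select");b=t.index("    x=np.cumsum")
t=t[:a]+"""    i0=np.searchsorted(ss,0)
    th=np.radians(np.interp(ss+step/2,b[:4],[h,h-t1,h-t1,h-t1+t2]))
"""+t[b:]
t=t.replace("return np.c_[x-x[i0]+x0,y-y[i0]+Y0,np.degrees(th)],b","x=np.r_[0,x[:-1]];y=np.r_[0,y[:-1]];return np.c_[x-x[i0]+x0,y-y[i0]+Y0,np.degrees(th),ss],b")
open('fit.py','w').write(t)
E
python3 fit.py
```

```text
all [463.   94.1 170.4  44.3  96.9  50.3  45.3  45.5  -0.5  -0.9   0.1   3.9
   0.4  -3.1] rms 0.9742356038963015
[ 0.6 -0.  -1.2 -1.2 -0.7 -0.7  1.  -0.7  0.6 -0.   0.1  0.6  0.9  0.1
  0.1  0.7 -0.2 -0.7  0.8 -1.3 -1.   3.7 -0.2  0.1  0.  -0.7 -1.3  0.9
  0.4  0.4  0.8  0.6  0.9  1.9 -1.8 -1.3  0.3 -0.6 -0.5 -0.1  0.2  0.3
  0.3 -1.  -0.2 -0.2 -0.2 -0.5 -0.4 -0.6  0.   2.6  0.3 -2.   0.1  0.2]
W [463.3  94.  168.1  44.5  94.8  50.6  45.2  44.8   0.    0. ] rms 0.664103258733086
[-0.1 -0.1  0.3  0.   0.3  2.  -1.9 -1.   0.8 -0.2 -0.2  0.   0.3  0.3
  0.2 -0.9  0.1  0.2  0.2 -0.1  0.   0.   0.1 -0.1]
T [462.4  94.3 169.   44.8  99.2  51.9  45.1  45.    0.   -0. ] rms 0.4112072925587587
[-0.1  0.2 -0.1  0.1 -0.1 -0.5  1.2 -0.8  0.5 -0.4 -0.5  0.1  0.4 -0.3
 -0.2  0.4 -0.1 -0.3  0.7  0.  -0.   0.1 -0. ]
[170.4 205.4 302.4 342.3 462.3]
seal top [[514.  164.6 130. ]] wrist [[514.9 166.3 130. ]] side [[516.5 170.5 130. ]]
```

Request:
arm_command:
  series:
    - {"rx": 0, "ry": 0, "rz": 0.1, "x": -186, "y": -80, "z": 20, "gripper": -1}
    - {"rx": 0, "ry": 0, "rz": 0.1, "x": -186, "y": -80, "z": 20, "gripper": -1}
    - {"rx": 0, "ry": 0, "rz": 0.1, "x": -186, "y": -80, "z": 20, "gripper": -1}
    - {"rx": 0, "ry": 0, "rz": 0.1, "x": -186, "y": -80, "z": 20, "gripper": -1}
    - {"rx": 0, "ry": 0, "rz": 0.1, "x": -186, "y": -80, "z": 20, "gripper": -1}
    - {"rx": 0, "ry": 0, "rz": 0.1, "x": -186, "y": -80, "z": 50, "gripper": -1}
    - {"rx": 0, "ry": 0, "rz": 0.1, "x": -186, "y": -80, "z": 50, "gripper": -1}
    - {"rx": 0, "ry": 0, "rz": 0.1, "x": -186, "y": -80, "z": 50, "gripper": -1}

```text
time_s: 2.37
eef_pos: [453.2, -133.5, 219.5]
tcp_rot: [-0.001, 0.678, 0.735, -0.0]
wrist_force: [0.4, 0.8, 0.5]
gripper_width: 85.6
```

```bash
python3 -c "
from h import *
import pickle
s=manip.sense();cv2.imwrite('pics/w2.png',viewer.read_camera('wrist'));pickle.dump(s,open('w2.pkl','wb'))
plan([453.5,-135,124],4.0)"
```

```text
t 2.4167 pos [ 454.2 -133.5  220.4] yaw 4.66 tilt 0.07 shift [-1.56 -0.69 96.38] rz 0.011593520121340796 F [0.4 0.7 1.7] w 85.6
```

View pics/w2.png

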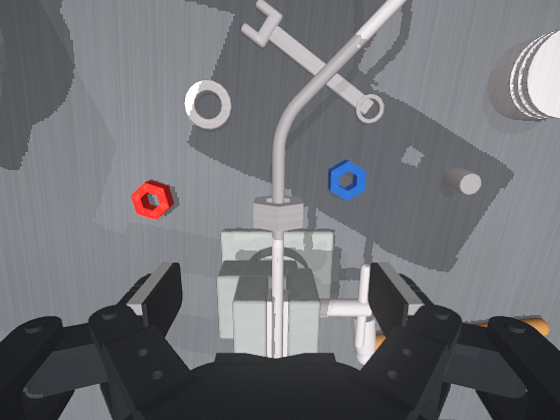

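The nut is at about (278,214), ahead of the finger gap. The pipe runs along column 278, with the vise jaws below it. I'll enlarge it.

```bash
python3 - <<'E'
import cv2
a=cv2.imread("pics/w2.png")
cv2.imwrite("pics/w2a.png",cv2.resize(a[180:255,230:330],None,fx=7,fy=7,interpolation=cv2.INTER_CUBIC))
cv2.imwrite("pics/w2b.png",cv2.resize(a[0:215,260:420],None,fx=2.8,fy=2.8,interpolation=cv2.INTER_CUBIC))
E
```

```text
(no output)
```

View pics/w2a.png

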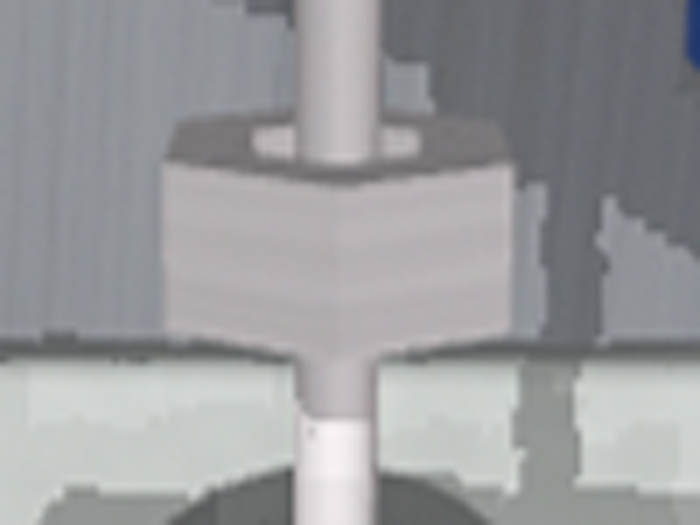

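View pics/w2b.png

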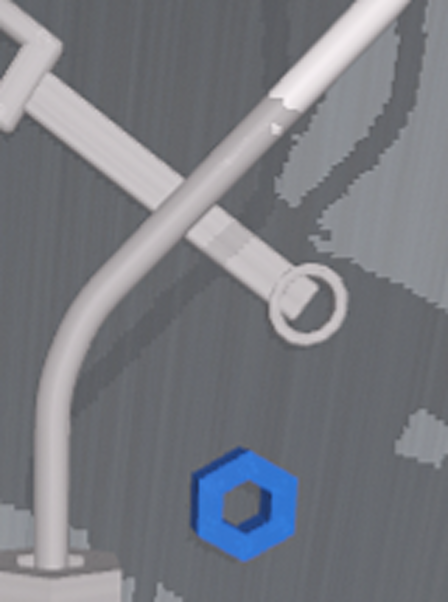

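```bash
python3 - <<'E'
from h import *; import pickle
np.set_printoptions(precision=1,suppress=True)
s=pickle.load(open('w2.pkl','rb'))
f=lambda q:np.array(q,float)/7+[229.57,179.57]
A=at_z('wrist',f([(340,183),(340,358)]),147,s);B=at_z('wrist',f([(163,162),(513,162),(163,333),(513,330)]),135.5,s)
print(A,A.mean(0));print(B,B.mean(0))
C=at_z('wrist',f([(340,20),(340,100),(338,390),(337,470)]),130,s);print(C)
from fit import *
w2=np.array([(52,530),(53,440),(62,370),(85,310),(120,265),(165,220),(220,165),(270,115),(330,57)])/2.8+[259.6,-.4]
W2=at_z('wrist',np.r_[w2,f([(340,20),(338,390),(337,470)])],130,s)[:,:2]
p,r=fit([T,W,W2]);print(p);print(r);np.save('p.npy',p)
p,r=fit([W,W2]);print(p)
E
```

```text
[[ 454.8 -123.8  147. ]
 [ 456.5 -143.8  147. ]] [ 455.6 -133.8  147. ]
[[ 434.8 -125.8  135.5]
 [ 474.6 -122.6  135.5]
 [ 436.1 -146.2  135.5]
 [ 476.7 -142.6  135.5]] [ 455.5 -134.3  135.5]
[[ 453.7 -108.8  130. ]
 [ 454.5 -118.1  130. ]
 [ 457.2 -153.5  130. ]
 [ 457.9 -163.7  130. ]]
[463.2  94.1 169.4  44.8  95.5  51.2  45.8  44.8  -0.8   0.4   0.2  -1.7
   0.6   1.2]
[ 0.1 -0.3 -1.2 -0.9 -0.2 -0.3  1.3 -0.8  0.3 -0.2  0.1  0.6  0.9  0.1
  0.1  0.7 -0.2 -0.6  0.9 -0.1  0.1  0.6  0.6  1.   2.4 -1.4 -0.8  0.8
 -0.2 -0.3 -0.1  0.1  0.  -0.1 -1.2 -0.3 -0.2 -0.2 -0.5  0.   0.1 -1.
 -0.1  0.9  0.6  0.3  0.  -0.7  0.1 -0.2 -0.2 -0.5  0.3  0.1 -1.1  0.4
  0.8  0.4 -0.1]
[463.7  94.  169.8  44.9  93.3  50.9  45.6  44.8   0.   -1.1  -0.    1.1]
```

```bash
python3 -c "
from h import *
plan([455.5,-134.1,127],4.1)"
```

```text
t 2.4167 pos [ 454.2 -133.5  220.4] yaw 4.66 tilt 0.07 shift [-0.82  1.37 93.38] rz 0.009848190869346473 F [0.4 0.7 1.7] w 85.6
```

Request:
arm_command:
  series:
    - {"rx": 0, "ry": 0, "rz": 0.01, "x": -0.5, "y": 1.5, "z": 30, "gripper": -1}
    - {"rx": 0, "ry": 0, "rz": 0.01, "x": -0.5, "y": 1.5, "z": 60, "gripper": -1}
    - {"rx": 0, "ry": 0, "rz": 0.01, "x": -0.5, "y": 1.5, "z": 80, "gripper": -1}
    - {"rx": 0, "ry": 0, "rz": 0.01, "x": -0.5, "y": 1.5, "z": 92.5, "gripper": -1}
    - {"rx": 0, "ry": 0, "rz": 0.01, "x": -0.5, "y": 1.5, "z": 92.5, "gripper": -1}
    - {"rx": 0, "ry": 0, "rz": 0.01, "x": -0.5, "y": 1.5, "z": 92.5, "gripper": -1}
    - {"rx": 0, "ry": 0, "rz": 0.01, "x": -0.5, "y": 1.5, "z": 92.5, "gripper": -1}
    - {"rx": 0, "ry": 0, "rz": 0.01, "x": -0.5, "y": 1.5, "z": 92.5, "gripper": -1}

```text
time_s: 3.08
eef_pos: [456.9, -135.1, 129.0]
tcp_rot: [0.001, 0.682, 0.732, 0.0]
wrist_force: [0.1, -0.2, -0.1]
gripper_width: 85.3
```

```bash
python3 -c "
from h import *
import pickle
s=manip.sense();a=viewer.read_camera('wrist');cv2.imwrite('pics/w3.png',a);pickle.dump(s,open('w3.pkl','wb'))
plan([455.5,-134.1,127],4.1)"
```

```text
t 3.1333 pos [ 456.7 -135.2  128.8] yaw 4.05 tilt 0.12 shift [ 1.16 -1.08  1.79] rz -0.0009470340741304571 F [-1.   0.2 -0.8] w 85.6
```

View pics/w3.png

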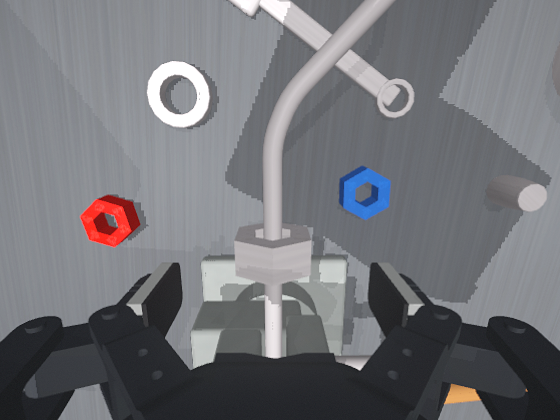

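```bash
python3 - <<'E'
from h import *; import pickle
np.set_printoptions(precision=1,suppress=True)
s=pickle.load(open('w3.pkl','rb'))
a=cv2.imread("pics/w3.png");cv2.imwrite("pics/w3a.png",cv2.resize(a[205:305,215:335],None,fx=6,fy=6,interpolation=cv2.INTER_CUBIC))
h=np.radians(94.1);u=np.array([np.cos(h),np.sin(h),0]);n=np.array([np.sin(h),-np.cos(h),0])
c=np.array([455.5,-134.1,124])
P=[c+u*10+[0,0,23.1],c-u*10+[0,0,23.1]]+[c+a*u*10+b*n*20+[0,0,11.5] for a in(1,-1) for b in(-1,1)]
print((proj('wrist',P,s)-[214.6,204.6])*6)
E
```

```text
[[345.5 259.6]
 [346.2 484.8]
 [114.2 209.8]
 [578.4 209.3]
 [122.2 421.5]
 [571.6 420.9]]
```

View pics/w3a.png

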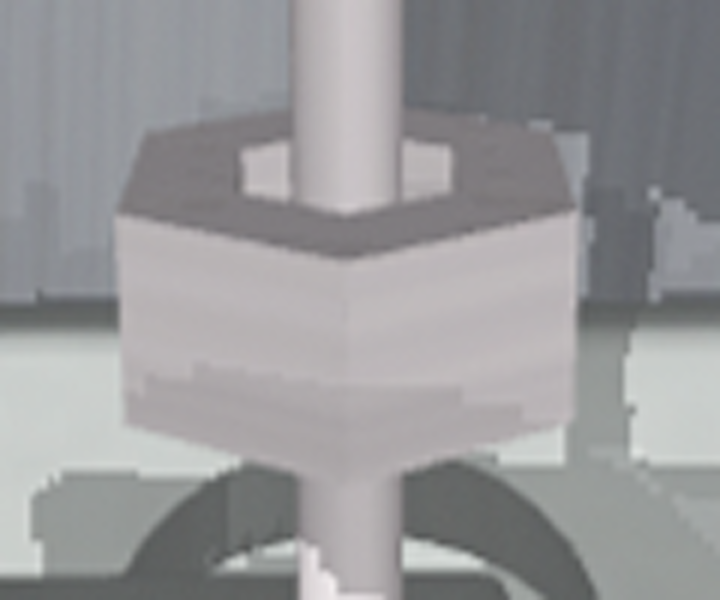

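Request:
arm_command:
  series:
    - {"rx": 0, "ry": 0, "rz": 0, "x": 1, "y": -0.7, "z": 1.8, "gripper": -1}
    - {"rx": 0, "ry": 0, "rz": 0, "x": 1, "y": -0.7, "z": 1.8, "gripper": -0.3}
    - {"rx": 0, "ry": 0, "rz": 0, "x": 1, "y": -0.7, "z": 1.8, "gripper": 0}
    - {"rx": 0, "ry": 0, "rz": 0, "x": 1, "y": -0.7, "z": 1.8, "gripper": 0.3}
    - {"rx": 0, "ry": 0, "rz": 0, "x": 1, "y": -0.7, "z": 1.8, "gripper": 0.3}
    - {"rx": 0, "ry": 0, "rz": 0, "x": 1, "y": -0.7, "z": 1.8, "gripper": 0.3}
    - {"rx": 0, "ry": 0, "rz": 0, "x": 1, "y": -0.7, "z": 1.8, "gripper": 0.3}
    - {"rx": 0, "ry": 0, "rz": 0, "x": 1, "y": -0.7, "z": 1.8, "gripper": 0.3}
  force: 40

```text
time_s: 3.8
eef_pos: [455.0, -134.3, 125.7]
tcp_rot: [-0.0, 0.682, 0.731, -0.0]
wrist_force: [0.7, -0.5, -0.9]
gripper_width: 29.6
```

```bash
python3 -c "
from h import *
import pickle
s=manip.sense();a=viewer.read_camera('wrist');cv2.imwrite('pics/w4.png',a);pickle.dump(s,open('w4.pkl','wb'))
plan([455.5,-134.1,127],4.1)"
```

```text
t 3.85 pos [ 455.  -134.3  125.7] yaw 4.01 tilt 0.01 shift [ 0.18  0.56 -1.28] rz -0.00163792886179562 F [-0.4 -0.   0. ] w 30.2
```

View pics/w4.png

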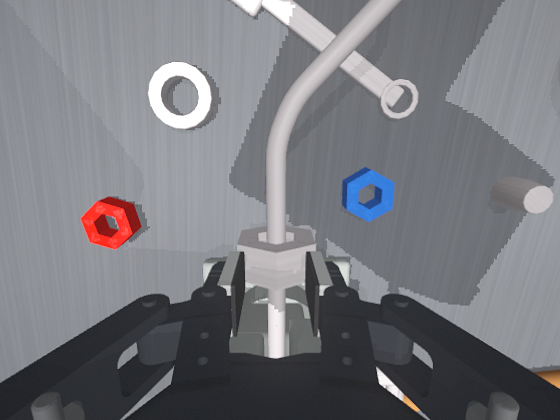

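```bash
python3 - <<'E'
from h import *; import pickle
np.set_printoptions(precision=1,suppress=True)
s=pickle.load(open('w4.pkl','rb'))
a=cv2.imread("pics/w4.png");cv2.imwrite("pics/w4a.png",cv2.resize(a[205:355,195:355],None,fx=4,fy=4,interpolation=cv2.INTER_CUBIC))
a=viewer.read_camera('side');cv2.imwrite("pics/s4a.png",cv2.resize(a[190:340,220:340],None,fx=5,fy=4,interpolation=cv2.INTER_CUBIC))
M=toolR(s)
# pad corners: inner faces at y=+-15, x=+-11, z tip 22
P=[s['eef_pos']+M@np.array(q) for q in [(11,-15,22),(11,15,22),(-11,-15,22),(-11,15,22),(11,-20,3),(11,20,3)]]
print((proj('wrist',P,s)-[194.6,204.6])*4)
E
```

```text
[[221.7  74.9]
 [420.   74.9]
 [224.7 209.7]
 [417.  209.8]
 [174.5 115.9]
 [467.2 116. ]]
```

View pics/w4a.png

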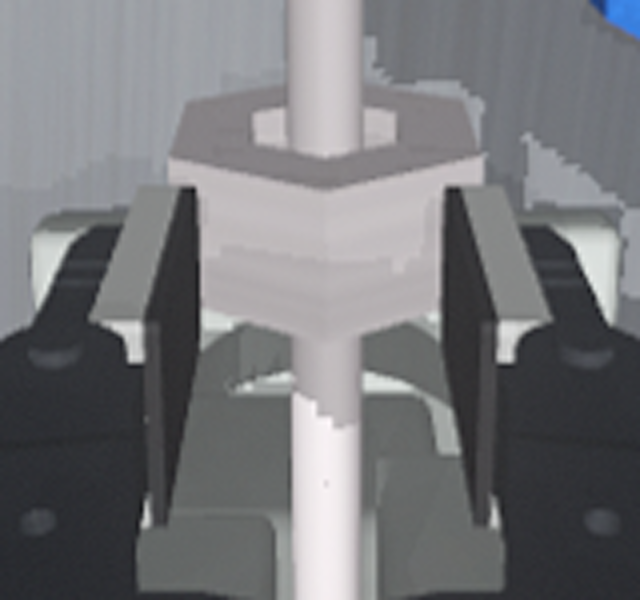

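View pics/s4a.png

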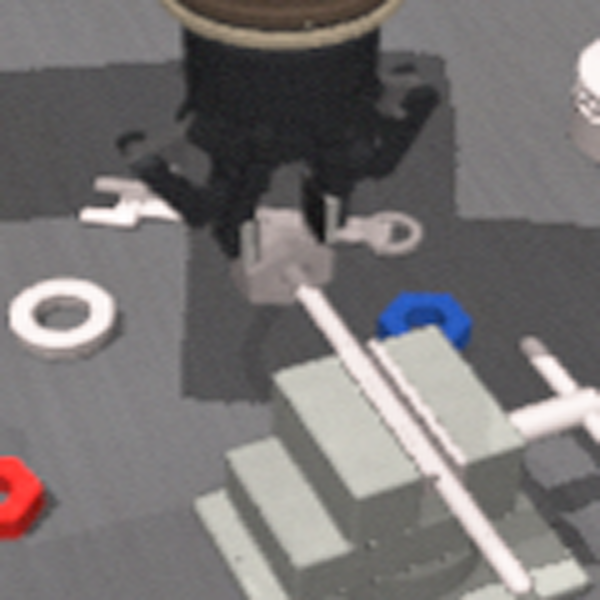

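The pads stopped at the commanded 30 mm without touching the nut. From the pad gap in the picture, the tips are at about tool z = -17, not +22, so they stand above the nut's flats. The side view agrees. I'll open, go lower and look again.

Request:
arm_command:
  series:
    - {"rx": 0, "ry": 0, "rz": 0, "x": 0, "y": 0, "z": 0, "gripper": -0.6}
    - {"rx": 0, "ry": 0, "rz": 0, "x": 0, "y": 0, "z": 0, "gripper": -0.6}
    - {"rx": 0, "ry": 0, "rz": 0, "x": 0, "y": 0, "z": 0, "gripper": -0.6}
    - {"rx": 0, "ry": 0, "rz": 0, "x": 0, "y": 0, "z": 0, "gripper": -0.6}
    - {"rx": 0, "ry": 0, "rz": 0, "x": 0, "y": 0, "z": 8, "gripper": -0.6}
    - {"rx": 0, "ry": 0, "rz": 0, "x": 0, "y": 0, "z": 16, "gripper": -0.6}
    - {"rx": 0, "ry": 0, "rz": 0, "x": 0, "y": 0, "z": 24, "gripper": -0.6}
    - {"rx": 0, "ry": 0, "rz": 0, "x": 0, "y": 0, "z": 30, "gripper": -0.6}
    - {"rx": 0, "ry": 0, "rz": 0, "x": 0, "y": 0, "z": 30, "gripper": -0.6}
    - {"rx": 0, "ry": 0, "rz": 0, "x": 0, "y": 0, "z": 30, "gripper": -0.6}
  force: 40

```text
time_s: 4.73
eef_pos: [454.5, -134.1, 95.1]
tcp_rot: [-0.001, 0.682, 0.731, -0.0]
wrist_force: [-0.6, -0.4, -1.0]
gripper_width: 68.2
```

```bash
python3 -c "
from h import *
import pickle
s=manip.sense();a=viewer.read_camera('wrist');b=viewer.read_camera('side');pickle.dump(s,open('w5.pkl','wb'))
cv2.imwrite('pics/w5.png',a)
cv2.imwrite('pics/s5a.png',cv2.resize(b[190:290,220:340],None,fx=6,fy=6,interpolation=cv2.INTER_CUBIC))
plan([455.5,-134.1,127],4.1)"
```

```text
t 4.8333 pos [ 455.  -134.3   95.8] yaw 4.01 tilt 0.01 shift [  0.18   0.49 -31.23] rz -0.0015533258079878636 F [-0.  -0.2 -1.1] w 68.7
```

View pics/w5.png

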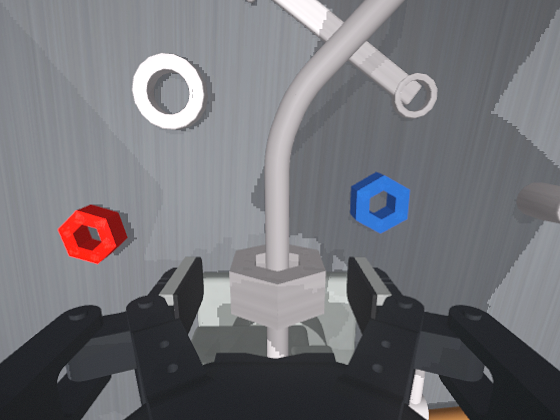

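View pics/s5a.png

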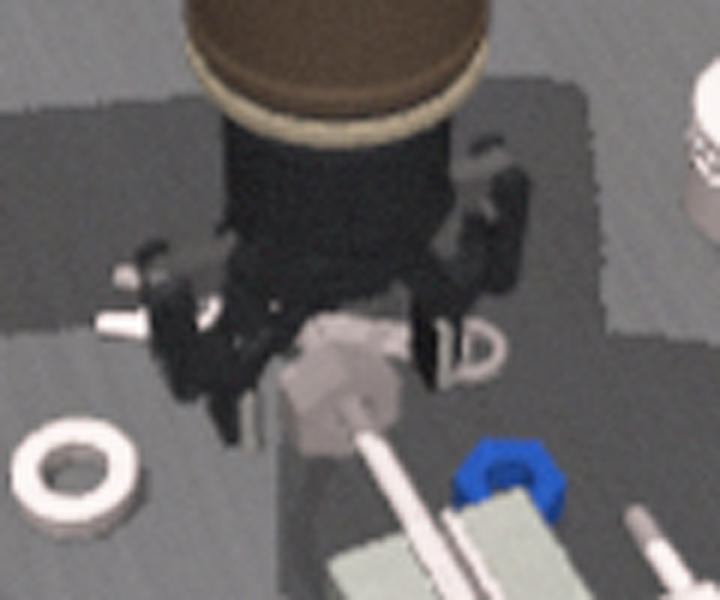

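The pads now straddle the nut, with their tips near z≈119 and nothing touching. I'll go 7 mm lower and close.

Request:
arm_command:
  series:
    - {"rx": 0, "ry": 0, "rz": 0, "x": 0, "y": 0, "z": 7, "gripper": -0.6}
    - {"rx": 0, "ry": 0, "rz": 0, "x": 0, "y": 0, "z": 7, "gripper": -0.3}
    - {"rx": 0, "ry": 0, "rz": 0, "x": 0, "y": 0, "z": 7, "gripper": 0}
    - {"rx": 0, "ry": 0, "rz": 0, "x": 0, "y": 0, "z": 7, "gripper": 0.3}
    - {"rx": 0, "ry": 0, "rz": 0, "x": 0, "y": 0, "z": 7, "gripper": 0.3}
    - {"rx": 0, "ry": 0, "rz": 0, "x": 0, "y": 0, "z": 7, "gripper": 0.3}
    - {"rx": 0, "ry": 0, "rz": 0, "x": 0, "y": 0, "z": 7, "gripper": 0.3}
    - {"rx": 0, "ry": 0, "rz": 0, "x": 0, "y": 0, "z": 7, "gripper": 0.3}
  force: 40

```text
time_s: 5.5
eef_pos: [455.0, -134.3, 88.8]
tcp_rot: [0.0, 0.682, 0.731, 0.0]
wrist_force: [1.7, -0.6, -1.6]
gripper_width: 39.4
```

```bash
python3 -c "
from h import *
import pickle
s=manip.sense();a=viewer.read_camera('wrist');pickle.dump(s,open('w6.pkl','wb'))
cv2.imwrite('pics/w6.png',a)
cv2.imwrite('pics/w6a.png',cv2.resize(a[205:355,195:355],None,fx=4,fy=4,interpolation=cv2.INTER_CUBIC))
plan([455.5,-134.1,127],4.1)"
```

```text
t 5.55 pos [ 455.  -134.3   88.8] yaw 4.01 tilt 0.0 shift [  0.17   0.53 -38.21] rz -0.0015906577991238655 F [-0.3  0.1 -1.3] w 39.6
```

View pics/w6a.png

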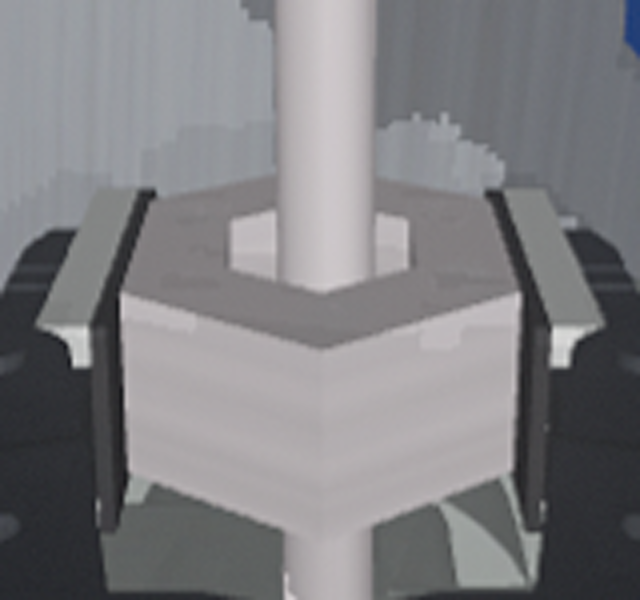

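The nut is gripped: the width reads 39.5 mm, and the picture shows the pads on both upright flats with the pipe running through the bore. Next I work out where the nut sits in the tool frame and the pipe path.

```bash
python3 - <<'E'
from h import *; import pickle
np.set_printoptions(precision=2,suppress=True)
s=pickle.load(open('w6.pkl','rb'));M=toolR(s)
f=lambda q:np.array(q,float)/4+[194.6,204.6]
A=at_z('wrist',f([(323,347),(323,535)]),147,s);B=at_z('wrist',f([(122,292),(522,292),(127,472),(515,470)]),135.5,s)
for X in(A,B): print(X,X.mean(0),(X.mean(0)-s['eef_pos'])@M)
from fit import *
c,b=curve(p:=np.load('p.npy')[:8]);print(p,b)
i=np.argmin(abs(c[:,1]+134));print(c[i])
E
```

```text
[[ 454.46 -124.02  147.  ]
 [ 455.84 -143.57  147.  ]] [ 455.15 -133.79  147.  ] [  0.48   0.21 -58.19]
[[ 434.74 -125.84  135.5 ]
 [ 474.06 -123.07  135.5 ]
 [ 435.83 -146.14  135.5 ]
 [ 475.6  -143.1   135.5 ]] [ 455.06 -134.54  135.5 ] [ -0.26   0.07 -46.69]
[463.2  94.1 169.4  44.8  95.5  51.2  45.8  44.8] [169.4 205.2 300.7 340.8 460.8]
[ 454.9 -133.8   94.1  116.5]
```

```bash
cat > path.py <<'E'
from fit import *
import sys
def rows(svals,z,off=(0,0),dz=0):
    s=manip.sense();M=toolR(s);y0=np.degrees(np.arctan2(M[1,1],M[0,1]))
    c,b=curve(np.load('p.npy')[:8],step=.25)
    i=np.argmin(np.hypot(*(c[:,:2]-s['eef_pos'][:2]).T));e=s['eef_pos'][:2]-c[i,:2];th=np.radians(c[i,2])
    print('t',round(s['time_s'],2),'pos',s['eef_pos'].round(1),'s',c[i,3],'lat(left+)',(-np.sin(th)*e[0]+np.cos(th)*e[1]).round(2),'yaw err',(y0+90-c[i,2]).round(2),'F',s['wrist_force'].round(1),'w',round(s['gripper_width'],1),'bends',b.round(0))
    for v in svals:
        k=np.argmin(abs(c[:,3]-v)); d=M.T@(np.array([*c[k,:2],z])-s['eef_pos'])
        print(v,'xyz',d.round(1),'rz %.3f'%-np.radians(c[k,2]-90-y0))
E
python3 -c "
from path import *
rows([116,126,136,146,156],95)"
```

```text
t 5.55 pos [ 455.  -134.3   88.8] s 116.0 lat(left+) -0.06 yaw err -0.1 F [-0.3  0.1 -1.3] w 39.6 bends [169. 205. 301. 341. 461.]
116 xyz [ 0.  -0.1 -6.2] rz -0.002
126 xyz [10.  -0.1 -6.2] rz -0.002
136 xyz [20.  -0.1 -6.2] rz -0.002
146 xyz [30.  -0.1 -6.2] rz -0.002
156 xyz [40.  -0.1 -6.2] rz -0.002
```

Request:
arm_command:
  series:
    - {"rx": 0, "ry": 0, "rz": 0, "x": 0, "y": 0, "z": -3, "gripper": 0.3}
    - {"rx": 0, "ry": 0, "rz": 0, "x": 0, "y": 0, "z": -6, "gripper": 0.3}
    - {"rx": 0, "ry": 0, "rz": 0, "x": 5, "y": 0, "z": -6, "gripper": 0.3}
    - {"rx": 0, "ry": 0, "rz": 0, "x": 12, "y": 0, "z": -6, "gripper": 0.3}
    - {"rx": 0, "ry": 0, "rz": 0, "x": 20, "y": 0, "z": -6, "gripper": 0.3}
    - {"rx": 0, "ry": 0, "rz": 0, "x": 28, "y": 0, "z": -6, "gripper": 0.3}
    - {"rx": 0, "ry": 0, "rz": 0, "x": 35, "y": 0, "z": -6, "gripper": 0.3}
    - {"rx": 0, "ry": 0, "rz": 0, "x": 40, "y": 0, "z": -6, "gripper": 0.3}
    - {"rx": 0, "ry": 0, "rz": 0, "x": 40, "y": 0, "z": -6, "gripper": 0.3}
    - {"rx": 0, "ry": 0, "rz": 0, "x": 40, "y": 0, "z": -6, "gripper": 0.3}

```text
time_s: 6.38
eef_pos: [452.2, -94.0, 94.8]
tcp_rot: [0.0, 0.682, 0.732, -0.0]
wrist_force: [-0.1, -0.5, -2.3]
gripper_width: 39.4
```

```bash
python3 -c "
from path import *
rows(range(160,215,5),95)
a=viewer.read_camera('wrist')
cv2.imwrite('pics/w7a.png',cv2.resize(a[180:330,195:355],None,fx=4,fy=4,interpolation=cv2.INTER_CUBIC))"
```

```text
t 6.38 pos [452.2 -94.   94.8] s 156.25 lat(left+) -0.18 yaw err -0.04 F [-0.1 -0.5 -2.3] w 39.4 bends [169. 205. 301. 341. 461.]
160 xyz [ 3.6 -0.2 -0.2] rz -0.001
165 xyz [ 8.6 -0.2 -0.2] rz -0.001
170 xyz [13.6 -0.2 -0.2] rz 0.015
175 xyz [18.6  0.1 -0.2] rz 0.124
180 xyz [23.6  1.  -0.2] rz 0.234
185 xyz [28.3  2.4 -0.2] rz 0.343
190 xyz [33.   4.4 -0.2] rz 0.452
195 xyz [37.3  6.8 -0.3] rz 0.562
200 xyz [41.4  9.6 -0.3] rz 0.671
205 xyz [45.2 13.  -0.3] rz 0.780
210 xyz [48.7 16.5 -0.3] rz 0.782
```

View pics/w7a.png

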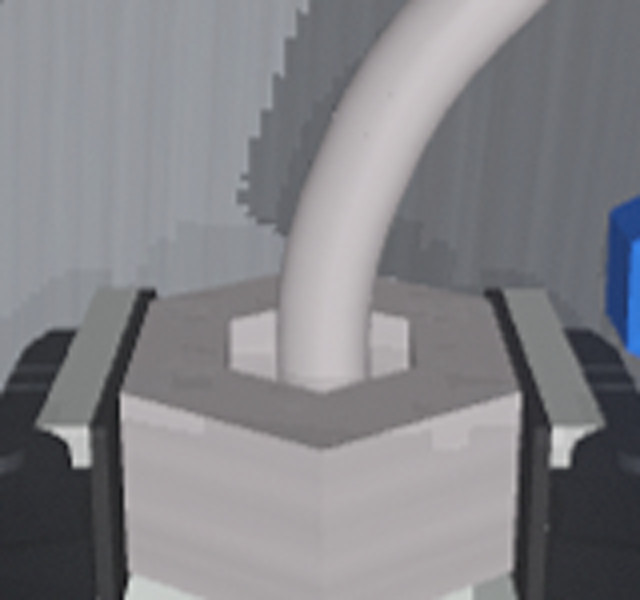

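Request:
arm_command:
  series:
    - {"rx": 0, "ry": 0, "rz": 0, "x": 4, "y": 0, "z": 0, "gripper": 0.3}
    - {"rx": 0, "ry": 0, "rz": 0, "x": 8.6, "y": 0, "z": 0, "gripper": 0.3}
    - {"rx": 0, "ry": 0, "rz": 0.03, "x": 13.6, "y": 0, "z": 0, "gripper": 0.3}
    - {"rx": 0, "ry": 0, "rz": 0.12, "x": 18.6, "y": 0.2, "z": 0, "gripper": 0.3}
    - {"rx": 0, "ry": 0, "rz": 0.23, "x": 23.6, "y": 1, "z": 0, "gripper": 0.3}
    - {"rx": 0, "ry": 0, "rz": 0.34, "x": 28.3, "y": 2.4, "z": 0, "gripper": 0.3}
    - {"rx": 0, "ry": 0, "rz": 0.45, "x": 33, "y": 4.4, "z": 0, "gripper": 0.3}
    - {"rx": 0, "ry": 0, "rz": 0.45, "x": 33, "y": 4.4, "z": 0, "gripper": 0.3}
    - {"rx": 0, "ry": 0, "rz": 0.45, "x": 33, "y": 4.4, "z": 0, "gripper": 0.3}

```text
time_s: 7.18
eef_pos: [454.2, -61.0, 94.7]
tcp_rot: [-0.0, 0.827, 0.563, -0.0]
wrist_force: [-0.6, -0.3, -2.0]
gripper_width: 39.5
```

```bash
python3 -c "
from path import *
rows(range(190,241,5),95)
a=viewer.read_camera('wrist')
cv2.imwrite('pics/w8a.png',cv2.resize(a[180:330,195:355],None,fx=4,fy=4,interpolation=cv2.INTER_CUBIC))"
```

```text
t 7.18 pos [454.2 -61.   94.7] s 189.75 lat(left+) -0.04 yaw err -0.0 F [-0.6 -0.3 -2. ] w 39.5 bends [169. 205. 301. 341. 461.]
190 xyz [ 0.1 -0.  -0.3] rz 0.005
195 xyz [ 5.1  0.2 -0.3] rz 0.115
200 xyz [10.   1.1 -0.3] rz 0.224
205 xyz [14.9  2.4 -0.3] rz 0.333
210 xyz [19.6  4.1 -0.3] rz 0.335
215 xyz [24.3  5.7 -0.3] rz 0.335
220 xyz [29.   7.4 -0.3] rz 0.335
225 xyz [33.7  9.  -0.3] rz 0.335
230 xyz [38.5 10.6 -0.3] rz 0.335
235 xyz [43.2 12.3 -0.3] rz 0.335
240 xyz [47.9 13.9 -0.3] rz 0.335
```

View pics/w8a.png

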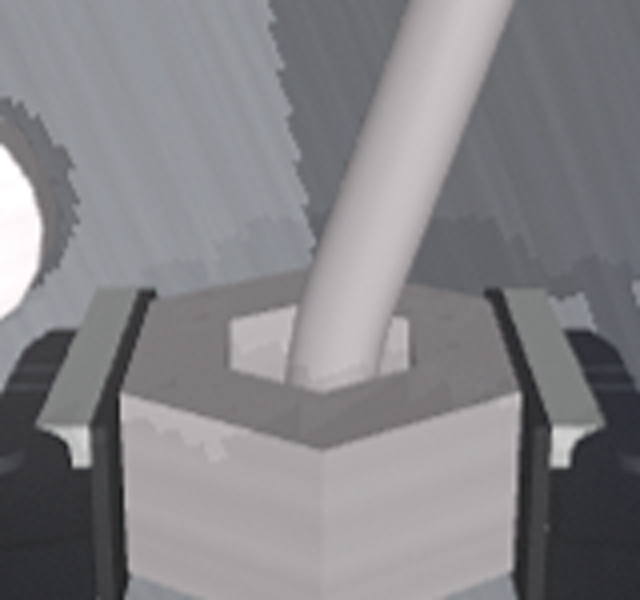

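Request:
arm_command:
  series:
    - {"rx": 0, "ry": 0, "rz": 0.11, "x": 5, "y": 0.4, "z": 0, "gripper": 0.3}
    - {"rx": 0, "ry": 0, "rz": 0.22, "x": 10, "y": 1.3, "z": 0, "gripper": 0.3}
    - {"rx": 0, "ry": 0, "rz": 0.33, "x": 15, "y": 2.6, "z": 0, "gripper": 0.3}
    - {"rx": 0, "ry": 0, "rz": 0.335, "x": 19.6, "y": 4.2, "z": 0, "gripper": 0.3}
    - {"rx": 0, "ry": 0, "rz": 0.335, "x": 24.3, "y": 5.8, "z": 0, "gripper": 0.3}
    - {"rx": 0, "ry": 0, "rz": 0.335, "x": 29, "y": 7.4, "z": 0, "gripper": 0.3}
    - {"rx": 0, "ry": 0, "rz": 0.335, "x": 29, "y": 7.4, "z": 0, "gripper": 0.3}
    - {"rx": 0, "ry": 0, "rz": 0.335, "x": 29, "y": 7.4, "z": 0, "gripper": 0.3}

```text
time_s: 7.9
eef_pos: [472.0, -36.8, 94.7]
tcp_rot: [-0.0, 0.909, 0.416, -0.0]
wrist_force: [-0.0, 0.9, -2.6]
gripper_width: 39.2
```

```bash
python3 -c "
from path import *
rows(range(220,301,10),95)
import pickle
s=manip.sense();pickle.dump(s,open('w9.pkl','wb'))
a=viewer.read_camera('wrist');cv2.imwrite('pics/w9.png',a)
c,b=curve(np.load('p.npy')[:8]);P=np.c_[c[(c[:,3]>225)&(c[:,3]<440)][::20,:2],];P=np.c_[P,np.full(len(P),130)]
for q in proj('wrist',P,s): cv2.circle(a,tuple(np.int32(q.round())),2,(0,0,255),-1)
cv2.imwrite('pics/w9m.png',a)"
```

```text
t 7.9 pos [472.  -36.8  94.7] s 220.0 lat(left+) -0.27 yaw err -0.08 F [-0.   0.9 -2.6] w 39.2 bends [169. 205. 301. 341. 461.]
220 xyz [-0.  -0.3 -0.3] rz -0.001
230 xyz [10.  -0.3 -0.3] rz -0.001
240 xyz [20.  -0.3 -0.3] rz -0.001
250 xyz [30.  -0.3 -0.3] rz -0.001
260 xyz [40.  -0.3 -0.3] rz -0.001
270 xyz [50.  -0.3 -0.3] rz -0.001
280 xyz [60.  -0.4 -0.3] rz -0.001
290 xyz [70.  -0.4 -0.3] rz -0.001
300 xyz [80.  -0.4 -0.3] rz -0.001
```

View pics/w9m.png

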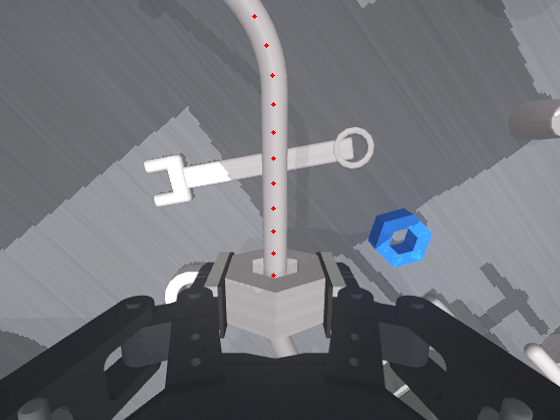

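The model lies along the straight at column 274, but the real second bend starts a little earlier than modelled. I'll advance on the straight, then refit.

Request:
arm_command:
  series:
    - {"rx": 0, "ry": 0, "rz": 0, "x": 5, "y": 0, "z": 0, "gripper": 0.3}
    - {"rx": 0, "ry": 0, "rz": 0, "x": 14, "y": 0, "z": 0, "gripper": 0.3}
    - {"rx": 0, "ry": 0, "rz": 0, "x": 24, "y": 0, "z": 0, "gripper": 0.3}
    - {"rx": 0, "ry": 0, "rz": 0, "x": 34, "y": 0, "z": 0, "gripper": 0.3}
    - {"rx": 0, "ry": 0, "rz": 0, "x": 43, "y": 0, "z": 0, "gripper": 0.3}
    - {"rx": 0, "ry": 0, "rz": 0, "x": 50, "y": 0, "z": 0, "gripper": 0.3}
    - {"rx": 0, "ry": 0, "rz": 0, "x": 50, "y": 0, "z": 0, "gripper": 0.3}
    - {"rx": 0, "ry": 0, "rz": 0, "x": 50, "y": 0, "z": 0, "gripper": 0.3}

```text
time_s: 8.62
eef_pos: [504.7, 1.2, 94.6]
tcp_rot: [-0.0, 0.91, 0.415, -0.0]
wrist_force: [-0.1, 0.1, -2.4]
gripper_width: 39.1
```

```bash
python3 -c "
from path import *
rows(range(270,301,10),95)
import pickle
s=manip.sense();pickle.dump(s,open('w10.pkl','wb'))
a=viewer.read_camera('wrist');cv2.imwrite('pics/w10.png',a)
cv2.imwrite('pics/w10a.png',cv2.resize(a[0:290,80:380],None,fx=2,fy=2,interpolation=cv2.INTER_CUBIC))"
```

```text
t 8.62 pos [504.7   1.2  94.6] s 270.25 lat(left+) -0.3 yaw err -0.19 F [-0.1  0.1 -2.4] w 39.1 bends [169. 205. 301. 341. 461.]
270 xyz [-0.3 -0.3 -0.4] rz -0.003
280 xyz [ 9.7 -0.3 -0.4] rz -0.003
290 xyz [19.7 -0.4 -0.4] rz -0.003
300 xyz [29.7 -0.4 -0.4] rz -0.003
```

View pics/w10a.png

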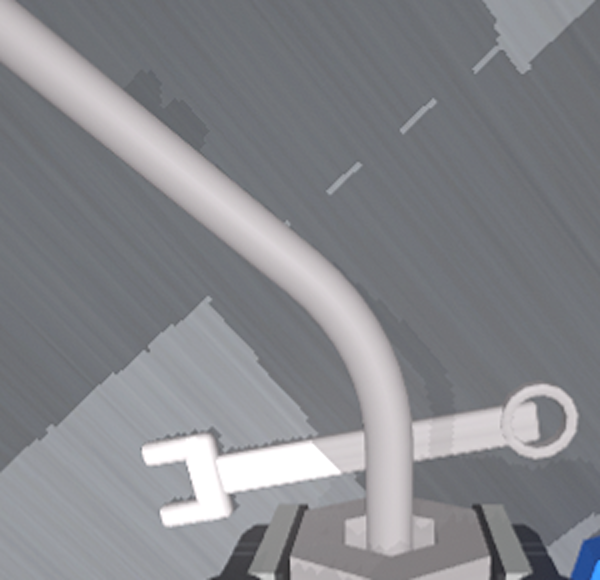

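```bash
cat > trace.py <<'E'
from fit import *
import pickle
def trace(img,s,p,s0,s1,hw=5.,win=4.5):
    g=cv2.GaussianBlur(cv2.cvtColor(img,cv2.COLOR_BGR2GRAY),(3,3),0).astype(float)
    c,_=curve(p); sel=c[(c[:,3]>s0)&(c[:,3]<s1)][::8]
    out=[]
    o=np.arange(-11,11.01,.25)
    for x,y,th,ss in sel:
        t=np.radians(th);n=np.array([-np.sin(t),np.cos(t)])
        q=proj('wrist',np.c_[np.array([x,y])+o[:,None]*n,np.full(len(o),130)],s).astype(np.float32)
        v=cv2.remap(g.astype(np.float32),q[:,0].reshape(1,-1),q[:,1].reshape(1,-1),cv2.INTER_LINEAR,borderMode=cv2.BORDER_REPLICATE)[0]
        if (q<2).any() or (q[:,0]>557).any() or (q[:,1]>417).any(): continue
        d=np.gradient(v)
        # best pair: rising edge at m-5, falling at m+5
        best=max(np.arange(-win,win+.01,.25),key=lambda m:np.interp(m-hw,o,d)-np.interp(m+hw,o,d))
        sc=np.interp(best-hw,o,d)-np.interp(best+hw,o,d)
        out.append((x+best*n[0],y+best*n[1],best,ss,sc))
    return np.array(out)
E
python3 - <<'E'
from trace import *
s=pickle.load(open('w10.pkl','rb'));img=cv2.imread('pics/w10.png');p=fit([W])[0][:8]
p=np.load('p.npy')[:8]
E_=trace(img,s,p,285,440)
print(E_[:,2:])
for q in proj('wrist',np.c_[E_[:,:2],np.full(len(E_),130)],s): cv2.circle(img,tuple(np.int32(q.round())),1,(0,0,255),-1)
cv2.imwrite('pics/w10t.png',img)
E
```

```text
[[ -0.5 285.5  14.6]
 [ -0.5 289.5  14.4]
 [ -0.5 293.5  20.6]
 [ -1.8 297.5   6.5]
 [  0.8 301.5   7.7]
 [ -0.2 305.5  19.3]
 [  0.  309.5  18.1]
 [  0.  313.5  20.8]
 [  0.  317.5  19.9]
 [  0.2 321.5  22.6]
 [  0.2 325.5  23.2]
 [  0.5 329.5  22.8]
 [  0.5 333.5  22.4]
 [  0.8 337.5  20.8]
 [  0.8 341.5  20.5]
 [  0.5 345.5  20.9]
 [  0.8 349.5  20.4]
 [  0.5 353.5  20.9]
 [  0.5 357.5  20.3]
 [  0.5 361.5  21.6]
 [  0.5 365.5  21.6]
 [  0.2 369.5  24. ]
 [  0.2 373.5  24.2]
 [  0.2 377.5  23.4]
 [  0.2 381.5  24.5]
 [  0.2 385.5  21.3]
 [  0.  389.5  21.2]
 [  0.  393.5  22.1]]
```

View pics/w10t.png

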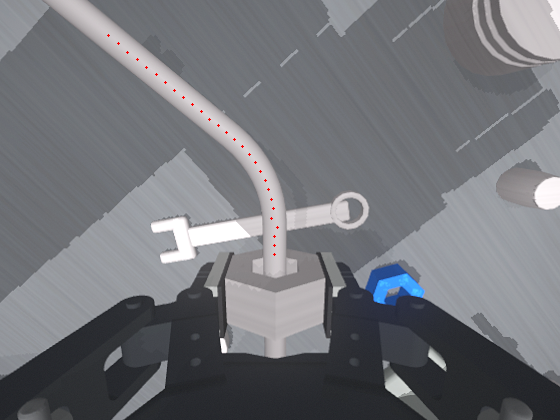

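The traced centreline agrees with the model to within 1 mm, so I'll continue with it.

```bash
python3 -c "
from path import *
rows(list(range(275,300,8))+list(range(300,346,5)),95)"
```

```text
t 8.67 pos [504.4   0.9  94.6] s 269.75 lat(left+) -0.26 yaw err -0.22 F [ 0.2  0.3 -1.8] w 39.2 bends [169. 205. 301. 341. 461.]
275 xyz [ 5.2 -0.3 -0.4] rz -0.004
283 xyz [13.2 -0.3 -0.4] rz -0.004
291 xyz [21.2 -0.3 -0.4] rz -0.004
299 xyz [29.2 -0.4 -0.4] rz -0.004
300 xyz [30.2 -0.4 -0.4] rz -0.004
305 xyz [35.2 -0.6 -0.4] rz -0.102
310 xyz [40.1 -1.4 -0.4] rz -0.214
315 xyz [44.9 -2.7 -0.4] rz -0.325
320 xyz [49.6 -4.5 -0.4] rz -0.437
325 xyz [54.  -6.9 -0.4] rz -0.549
330 xyz [58.1 -9.7 -0.4] rz -0.660
335 xyz [ 61.9 -13.   -0.4] rz -0.772
340 xyz [ 65.3 -16.7  -0.4] rz -0.883
345 xyz [ 68.4 -20.6  -0.4] rz -0.898
```

Request:
arm_command:
  series:
    - {"rx": 0, "ry": 0, "rz": 0, "x": 5, "y": -0.3, "z": -0.4, "gripper": 0.3}
    - {"rx": 0, "ry": 0, "rz": 0, "x": 13, "y": -0.3, "z": -0.4, "gripper": 0.3}
    - {"rx": 0, "ry": 0, "rz": 0, "x": 21, "y": -0.3, "z": -0.4, "gripper": 0.3}
    - {"rx": 0, "ry": 0, "rz": 0, "x": 29, "y": -0.4, "z": -0.4, "gripper": 0.3}
    - {"rx": 0, "ry": 0, "rz": -0.1, "x": 35, "y": -0.6, "z": -0.4, "gripper": 0.3}
    - {"rx": 0, "ry": 0, "rz": -0.21, "x": 40, "y": -1.4, "z": -0.4, "gripper": 0.3}
    - {"rx": 0, "ry": 0, "rz": -0.32, "x": 44.8, "y": -2.7, "z": -0.4, "gripper": 0.3}
    - {"rx": 0, "ry": 0, "rz": -0.44, "x": 49.5, "y": -4.5, "z": -0.4, "gripper": 0.3}
    - {"rx": 0, "ry": 0, "rz": -0.44, "x": 49.5, "y": -4.5, "z": -0.4, "gripper": 0.3}
    - {"rx": 0, "ry": 0, "rz": -0.44, "x": 49.5, "y": -4.5, "z": -0.4, "gripper": 0.3}

```text
time_s: 9.5
eef_pos: [534.0, 41.6, 95.1]
tcp_rot: [0.0, 0.798, 0.602, 0.0]
wrist_force: [-0.4, -0.7, -2.0]
gripper_width: 38.9
```

```bash
python3 -c "
from path import *
rows(range(320,366,5),95)
a=viewer.read_camera('wrist')
cv2.imwrite('pics/w11a.png',cv2.resize(a[180:330,195:355],None,fx=4,fy=4,interpolation=cv2.INTER_CUBIC))"
```

```text
t 9.5 pos [534.   41.6  95.1] s 320.25 lat(left+) -0.43 yaw err -0.35 F [-0.4 -0.7 -2. ] w 38.9 bends [169. 205. 301. 341. 461.]
320 xyz [-0.4 -0.4  0.1] rz -0.001
325 xyz [ 4.6 -0.7  0.1] rz -0.112
330 xyz [ 9.6 -1.5  0.1] rz -0.224
335 xyz [14.4 -2.9  0.1] rz -0.335
340 xyz [19.  -4.8  0.1] rz -0.447
345 xyz [23.5 -7.   0.1] rz -0.462
350 xyz [27.9 -9.2  0.1] rz -0.462
355 xyz [ 32.4 -11.5   0.1] rz -0.462
360 xyz [ 36.9 -13.7   0.1] rz -0.462
365 xyz [ 41.4 -15.9   0.1] rz -0.462
```

View pics/w11a.png

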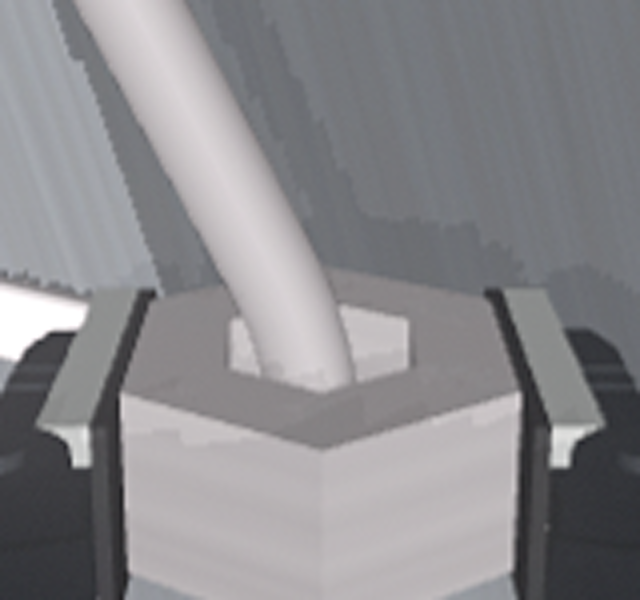

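Request:
arm_command:
  series:
    - {"rx": 0, "ry": 0, "rz": -0.11, "x": 5, "y": -1.1, "z": 0, "gripper": 0.3}
    - {"rx": 0, "ry": 0, "rz": -0.22, "x": 9.6, "y": -2, "z": 0, "gripper": 0.3}
    - {"rx": 0, "ry": 0, "rz": -0.33, "x": 14.4, "y": -3.4, "z": 0, "gripper": 0.3}
    - {"rx": 0, "ry": 0, "rz": -0.44, "x": 19, "y": -5.3, "z": 0, "gripper": 0.3}
    - {"rx": 0, "ry": 0, "rz": -0.462, "x": 23.5, "y": -7.5, "z": 0, "gripper": 0.3}
    - {"rx": 0, "ry": 0, "rz": -0.462, "x": 28, "y": -9.7, "z": 0, "gripper": 0.3}
    - {"rx": 0, "ry": 0, "rz": -0.462, "x": 32.4, "y": -12, "z": 0, "gripper": 0.3}
    - {"rx": 0, "ry": 0, "rz": -0.462, "x": 36.9, "y": -14.2, "z": 0, "gripper": 0.3}
    - {"rx": 0, "ry": 0, "rz": -0.462, "x": 36.9, "y": -14.2, "z": 0, "gripper": 0.3}
    - {"rx": 0, "ry": 0, "rz": -0.462, "x": 36.9, "y": -14.2, "z": 0, "gripper": 0.3}

```text
time_s: 10.38
eef_pos: [530.0, 80.7, 95.2]
tcp_rot: [0.0, 0.638, 0.77, -0.0]
wrist_force: [0.6, 0.3, -1.4]
gripper_width: 39.3
```

```bash
python3 -c "
from path import *
import pickle
rows(range(360,450,10),95)
s=manip.sense();pickle.dump(s,open('w12.pkl','wb'))
a=viewer.read_camera('wrist');cv2.imwrite('pics/w12.png',a)
from trace import trace
print(trace(a,s,np.load('p.npy')[:8],375,440)[:,2:4])"
```

```text
t 10.38 pos [530.   80.7  95.2] s 360.0 lat(left+) 0.93 yaw err 0.14 F [ 0.6  0.3 -1.4] w 39.3 bends [169. 205. 301. 341. 461.]
360 xyz [-0.1  0.9  0.2] rz 0.003
370 xyz [9.9 1.  0.2] rz 0.003
380 xyz [19.9  1.   0.2] rz 0.003
390 xyz [29.9  1.   0.2] rz 0.003
400 xyz [39.9  1.   0.2] rz 0.003
410 xyz [49.9  1.1  0.2] rz 0.003
420 xyz [59.9  1.1  0.2] rz 0.003
430 xyz [69.9  1.1  0.2] rz 0.003
440 xyz [79.9  1.1  0.2] rz 0.003
[[  0.  375.5]
 [  0.2 379.5]
 [  0.2 383.5]
 [  0.2 387.5]
 [  0.  391.5]
 [  0.  395.5]
 [  0.  399.5]
 [  0.  403.5]
 [ -0.2 407.5]
 [ -0.2 411.5]
 [ -0.2 415.5]
 [ -0.2 419.5]
 [ -0.2 423.5]
 [ -0.2 427.5]
 [ -0.2 431.5]
 [ -0.2 435.5]
 [ -0.5 439.5]]
```

View pics/w12.png

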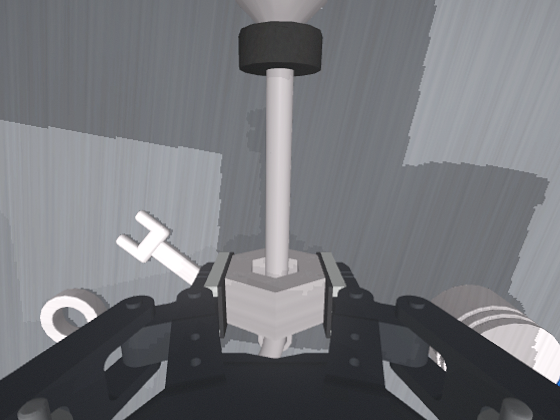

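```bash
python3 - <<'E'
import cv2
a=cv2.imread("pics/w12.png")
cv2.imwrite("pics/w12a.png",cv2.convertScaleAbs(cv2.resize(a[10:90,225:335],None,fx=7,fy=7,interpolation=cv2.INTER_CUBIC),alpha=2))
E
```

```text
(no output)
```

View pics/w12a.png

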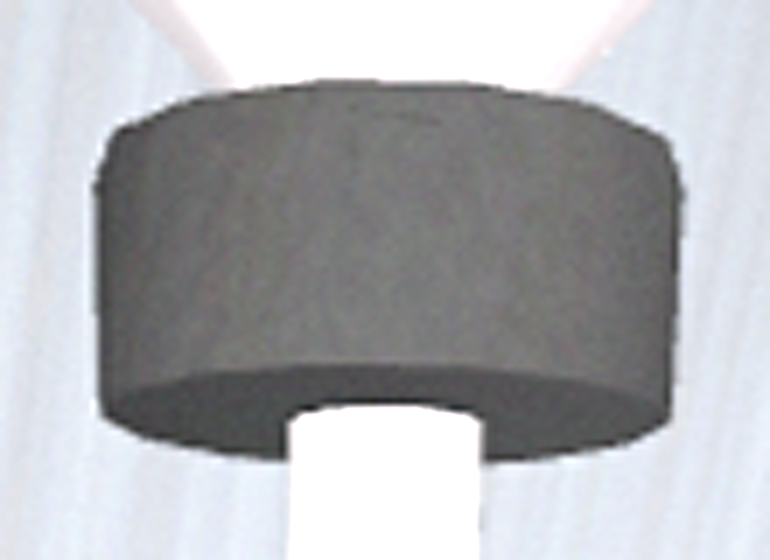

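```bash
python3 - <<'E'
from path import *
s=pickle.load(open('w12.pkl','rb'));c,b=curve(np.load('p.npy')[:8],step=.25)
for (u,v,z) in [(387,365,145),(387,403,135),(387,463,115)]:
    P=at_z('wrist',[(u/7+224.57,v/7+9.57)],z,s)[0];i=np.argmin(np.hypot(*(c[:,:2]-P[:2]).T));print(P,c[i])
E
```

```text
[515.5 166.6 145. ] [515.  166.6 100.5 447.2]
[515.6 166.7 135. ] [515.  166.6 100.5 447.2]
[515.9 166.9 115. ] [515.  166.8 100.5 447.5]
```

The seal face is at s≈447.3 (three heights agree), so the nut should touch it at s≈437.3. I'll advance to about 427.

Request:
arm_command:
  series:
    - {"rx": 0, "ry": 0, "rz": 0, "x": 5, "y": 0.5, "z": 0, "gripper": 0.3}
    - {"rx": 0, "ry": 0, "rz": 0, "x": 14, "y": 1, "z": 0, "gripper": 0.3}
    - {"rx": 0, "ry": 0, "rz": 0, "x": 24, "y": 1, "z": 0, "gripper": 0.3}
    - {"rx": 0, "ry": 0, "rz": 0, "x": 34, "y": 1, "z": 0, "gripper": 0.3}
    - {"rx": 0, "ry": 0, "rz": 0, "x": 44, "y": 1, "z": 0, "gripper": 0.3}
    - {"rx": 0, "ry": 0, "rz": 0, "x": 54, "y": 1, "z": 0, "gripper": 0.3}
    - {"rx": 0, "ry": 0, "rz": 0, "x": 62, "y": 1, "z": 0, "gripper": 0.3}
    - {"rx": 0, "ry": 0, "rz": 0, "x": 67, "y": 1, "z": 0, "gripper": 0.3}
    - {"rx": 0, "ry": 0, "rz": 0, "x": 67, "y": 1, "z": 0, "gripper": 0.3}
    - {"rx": 0, "ry": 0, "rz": 0, "x": 67, "y": 1, "z": 0, "gripper": 0.3}

```text
time_s: 11.27
eef_pos: [518.6, 146.7, 95.2]
tcp_rot: [0.0, 0.638, 0.77, -0.0]
wrist_force: [0.2, -0.3, -1.8]
gripper_width: 39.6
```

```bash
python3 -c "
from path import *
import pickle
rows([430,435,437,439],95)
s=manip.sense();pickle.dump(s,open('w13.pkl','wb'))
a=viewer.read_camera('wrist');cv2.imwrite('pics/w13.png',a)
rows([437],95)
cv2.imwrite('pics/w13a.png',cv2.convertScaleAbs(cv2.resize(a[200:350,195:355],None,fx=4,fy=4,interpolation=cv2.INTER_CUBIC),alpha=1.3))"
```

```text
t 11.27 pos [518.6 146.7  95.2] s 427.0 lat(left+) 0.14 yaw err 0.24 F [ 0.2 -0.3 -1.8] w 39.6 bends [169. 205. 301. 341. 461.]
430 xyz [2.9 0.2 0.2] rz 0.004
435 xyz [7.9 0.2 0.2] rz 0.004
437 xyz [9.9 0.2 0.2] rz 0.004
439 xyz [11.9  0.2  0.2] rz 0.004
t 11.32 pos [518.6 146.4  95.1] s 426.75 lat(left+) 0.15 yaw err 0.21 F [-0.4 -0.3 -1.8] w 39.4 bends [169. 205. 301. 341. 461.]
437 xyz [10.2  0.2  0.1] rz 0.004
```

View pics/w13a.png

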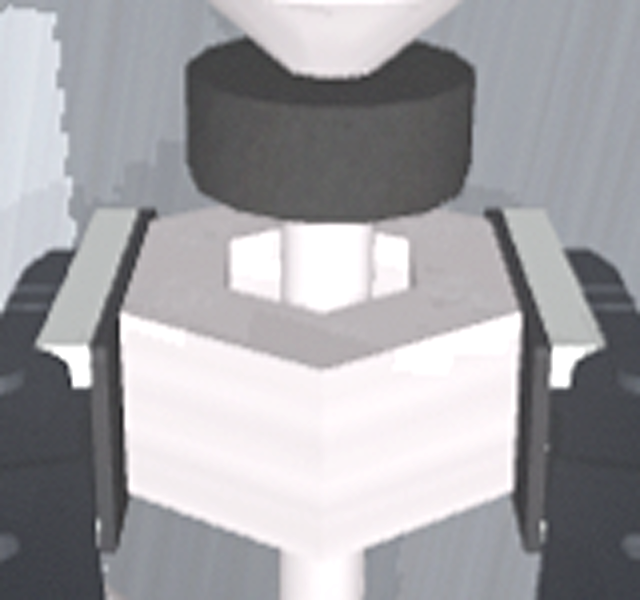

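About 10 mm of gap remains. I'll make the last approach in small steps and watch the force.

Request:
arm_command:
  series:
    - {"rx": 0, "ry": 0, "rz": 0, "x": 3, "y": 0.2, "z": 0, "gripper": 0.3}
    - {"rx": 0, "ry": 0, "rz": 0, "x": 6, "y": 0.2, "z": 0, "gripper": 0.3}
    - {"rx": 0, "ry": 0, "rz": 0, "x": 8, "y": 0.2, "z": 0, "gripper": 0.3}
    - {"rx": 0, "ry": 0, "rz": 0, "x": 9, "y": 0.2, "z": 0, "gripper": 0.3}
    - {"rx": 0, "ry": 0, "rz": 0, "x": 9.5, "y": 0.2, "z": 0, "gripper": 0.3}
    - {"rx": 0, "ry": 0, "rz": 0, "x": 9.5, "y": 0.2, "z": 0, "gripper": 0.3}
    - {"rx": 0, "ry": 0, "rz": 0, "x": 9.5, "y": 0.2, "z": 0, "gripper": 0.3}

```text
time_s: 11.9
eef_pos: [517.0, 155.8, 95.1]
tcp_rot: [-0.0, 0.638, 0.77, -0.0]
wrist_force: [-0.0, -0.4, -1.1]
gripper_width: 39.2
```

Request:
arm_command:
  series:
    - {"rx": 0, "ry": 0, "rz": 0, "x": 0.5, "y": 0, "z": 0, "gripper": 0.3}
    - {"rx": 0, "ry": 0, "rz": 0, "x": 0.8, "y": 0, "z": 0, "gripper": 0.3}
    - {"rx": 0, "ry": 0, "rz": 0, "x": 0.8, "y": 0, "z": 0, "gripper": 0.3}

```text
time_s: 12.15
eef_pos: [516.9, 156.6, 95.1]
tcp_rot: [0.0, 0.638, 0.77, -0.0]
wrist_force: [0.5, -0.2, -1.3]
gripper_width: 39.5
```

Request:
arm_command:
  series:
    - {"rx": 0, "ry": 0, "rz": 0, "x": 0.4, "y": 0, "z": 0, "gripper": 0.3}
    - {"rx": 0, "ry": 0, "rz": 0, "x": 0.8, "y": 0, "z": 0, "gripper": 0.3}
    - {"rx": 0, "ry": 0, "rz": 0, "x": 0.8, "y": 0, "z": 0, "gripper": 0.3}

```text
time_s: 12.4
eef_pos: [516.6, 157.2, 95.1]
tcp_rot: [0.0, 0.638, 0.77, -0.0]
wrist_force: [0.2, -5.2, -1.5]
gripper_width: 39.4
```

Contact, at about 5 N. I'll step up.

Request:
arm_command:
  series:
    - {"rx": 0, "ry": 0, "rz": 0, "x": 0.4, "y": 0, "z": 0, "gripper": 0.3}
    - {"rx": 0, "ry": 0, "rz": 0, "x": 0.8, "y": 0, "z": 0, "gripper": 0.3}
    - {"rx": 0, "ry": 0, "rz": 0, "x": 0.8, "y": 0, "z": 0, "gripper": 0.3}

```text
time_s: 12.65
eef_pos: [516.4, 157.7, 95.1]
tcp_rot: [0.0, 0.638, 0.77, -0.0]
wrist_force: [0.4, -7.5, -1.7]
gripper_width: 39.3
```

Request:
arm_command:
  series:
    - {"rx": 0, "ry": 0, "rz": 0, "x": 0.3, "y": 0, "z": 0, "gripper": 0.3}
    - {"rx": 0, "ry": 0, "rz": 0, "x": 0.6, "y": 0, "z": 0, "gripper": 0.3}
    - {"rx": 0, "ry": 0, "rz": 0, "x": 0.6, "y": 0, "z": 0, "gripper": 0.3}

```text
time_s: 12.9
eef_pos: [516.3, 158.1, 95.0]
tcp_rot: [0.0, 0.638, 0.77, -0.001]
wrist_force: [0.5, -10.1, -1.9]
gripper_width: 39.7
```

Request:
arm_command:
  series:
    - {"rx": 0, "ry": 0, "rz": 0, "x": 0.5, "y": 0, "z": 0, "gripper": 0.3}
    - {"rx": 0, "ry": 0, "rz": 0, "x": 1, "y": 0, "z": 0, "gripper": 0.3}
    - {"rx": 0, "ry": 0, "rz": 0, "x": 1, "y": 0, "z": 0, "gripper": 0.3}

```text
time_s: 13.15
eef_pos: [516.0, 158.8, 95.0]
tcp_rot: [0.0, 0.638, 0.77, -0.001]
wrist_force: [1.3, -15.0, -1.3]
gripper_width: 39.2
```

15 N now. I'll hold it for a second.

Request:
arm_command:
  series:
    - {"rx": 0, "ry": 0, "rz": 0, "x": 0, "y": 0, "z": 0, "gripper": 0.3}
    - {"rx": 0, "ry": 0, "rz": 0, "x": 0, "y": 0, "z": 0, "gripper": 0.3}
    - {"rx": 0, "ry": 0, "rz": 0, "x": 0, "y": 0, "z": 0, "gripper": 0.3}
    - {"rx": 0, "ry": 0, "rz": 0, "x": 0, "y": 0, "z": 0, "gripper": 0.3}
    - {"rx": 0, "ry": 0, "rz": 0, "x": 0, "y": 0, "z": 0, "gripper": 0.3}
    - {"rx": 0, "ry": 0, "rz": 0, "x": 0, "y": 0, "z": 0, "gripper": 0.3}
    - {"rx": 0, "ry": 0, "rz": 0, "x": 0, "y": 0, "z": 0, "gripper": 0.3}
    - {"rx": 0, "ry": 0, "rz": 0, "x": 0, "y": 0, "z": 0, "gripper": 0.3}
    - {"rx": 0, "ry": 0, "rz": 0, "x": 0, "y": 0, "z": 0, "gripper": 0.3}
    - {"rx": 0, "ry": 0, "rz": 0, "x": 0, "y": 0, "z": 0, "gripper": 0.3}

```text
time_s: 13.98
eef_pos: [516.0, 158.7, 95.0]
tcp_rot: [0.0, 0.638, 0.77, -0.001]
wrist_force: [0.3, -14.6, -1.1]
gripper_width: 39.4
```

```bash
python3 -c "
from path import *
rows([435,437],95)
a=viewer.read_camera('wrist');cv2.imwrite('pics/w14.png',a)
cv2.imwrite('pics/w14a.png',cv2.convertScaleAbs(cv2.resize(a[200:350,195:355],None,fx=4,fy=4,interpolation=cv2.INTER_CUBIC),alpha=1.3))"
```

```text
t 13.98 pos [516.  158.7  95. ] s 439.25 lat(left+) 0.48 yaw err 0.21 F [  0.3 -14.6  -1.1] w 39.4 bends [169. 205. 301. 341. 461.]
435 xyz [-4.3  0.5 -0. ] rz 0.004
437 xyz [-2.3  0.5 -0. ] rz 0.004
```

View pics/w14a.png

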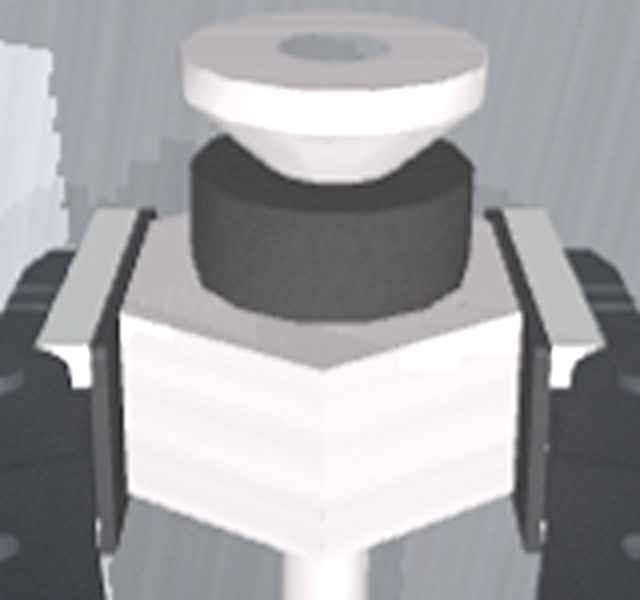

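The press held at about 15 N for more than a second. Next I back off to a bare touch, lower the nut to hang on the pipe, and only then release.

Request:
arm_command:
  series:
    - {"rx": 0, "ry": 0, "rz": 0, "x": -1, "y": 0, "z": 0, "gripper": 0.3}
    - {"rx": 0, "ry": 0, "rz": 0, "x": -1.8, "y": 0, "z": 0, "gripper": 0.3}
    - {"rx": 0, "ry": 0, "rz": 0, "x": -1.8, "y": 0, "z": 0, "gripper": 0.3}
    - {"rx": 0, "ry": 0, "rz": 0, "x": -1.8, "y": 0, "z": 0, "gripper": 0.3}

```text
time_s: 14.37
eef_pos: [516.5, 157.6, 95.1]
tcp_rot: [0.0, 0.638, 0.77, -0.0]
wrist_force: [0.3, -7.3, -2.1]
gripper_width: 39.2
```

Request:
arm_command:
  series:
    - {"rx": 0, "ry": 0, "rz": 0, "x": 0, "y": 0, "z": 1.5, "gripper": 0.3}
    - {"rx": 0, "ry": 0, "rz": 0, "x": 0, "y": 0, "z": 3, "gripper": 0.3}
    - {"rx": 0, "ry": 0, "rz": 0, "x": 0, "y": 0, "z": 4.5, "gripper": 0.3}
    - {"rx": 0, "ry": 0, "rz": 0, "x": 0, "y": 0, "z": 5.2, "gripper": 0.3}
    - {"rx": 0, "ry": 0, "rz": 0, "x": 0, "y": 0, "z": 5.2, "gripper": 0.3}
    - {"rx": 0, "ry": 0, "rz": 0, "x": 0, "y": 0, "z": 5.2, "gripper": 0.3}

```text
time_s: 14.87
eef_pos: [516.8, 157.7, 90.0]
tcp_rot: [0.0, 0.638, 0.77, -0.0]
wrist_force: [1.2, -7.9, 0.1]
gripper_width: 39.7
```

Request:
arm_command:
  series:
    - {"rx": 0, "ry": 0, "rz": 0, "x": -0.6, "y": 0, "z": 0, "gripper": 0.3}
    - {"rx": 0, "ry": 0, "rz": 0, "x": -1.1, "y": 0, "z": 0, "gripper": 0.3}
    - {"rx": 0, "ry": 0, "rz": 0, "x": -1.1, "y": 0, "z": 0, "gripper": 0.3}
    - {"rx": 0, "ry": 0, "rz": 0, "x": -1.1, "y": 0, "z": 0, "gripper": 0.3}

```text
time_s: 15.2
eef_pos: [516.9, 157.0, 90.0]
tcp_rot: [0.0, 0.638, 0.77, 0.0]
wrist_force: [0.7, -2.3, -2.1]
gripper_width: 39.2
```

Request:
arm_command:
  series:
    - {"rx": 0, "ry": 0, "rz": 0, "x": -0.3, "y": 0, "z": 0, "gripper": 0.3}
    - {"rx": 0, "ry": 0, "rz": 0, "x": -0.3, "y": 0, "z": 0, "gripper": 0.3}
    - {"rx": 0, "ry": 0, "rz": 0, "x": -0.3, "y": 0, "z": 0, "gripper": 0}
    - {"rx": 0, "ry": 0, "rz": 0, "x": -0.3, "y": 0, "z": 0, "gripper": -0.1}
    - {"rx": 0, "ry": 0, "rz": 0, "x": -0.3, "y": 0, "z": 0, "gripper": -0.2}
    - {"rx": 0, "ry": 0, "rz": 0, "x": -0.3, "y": 0, "z": 0, "gripper": -0.3}
    - {"rx": 0, "ry": 0, "rz": 0, "x": -0.3, "y": 0, "z": 0, "gripper": -0.3}
    - {"rx": 0, "ry": 0, "rz": 0, "x": -0.3, "y": 0, "z": 0, "gripper": -0.3}

```text
time_s: 15.87
eef_pos: [516.9, 156.7, 90.0]
tcp_rot: [0.0, 0.638, 0.77, 0.0]
wrist_force: [-1.0, 0.4, 0.1]
gripper_width: 55.8
```

```bash
python3 -c "
from path import *
rows([437],95)
import pickle
s=manip.sense();pickle.dump(s,open('w15.pkl','wb'))
a=viewer.read_camera('wrist');cv2.imwrite('pics/w15.png',a)
cv2.imwrite('pics/w15a.png',cv2.convertScaleAbs(cv2.resize(a[200:350,185:365],None,fx=4,fy=4,interpolation=cv2.INTER_CUBIC),alpha=1.3))"
```

```text
t 15.87 pos [516.9 156.7  90. ] s 437.25 lat(left+) -0.02 yaw err 0.2 F [-1.   0.4  0.1] w 55.8 bends [169. 205. 301. 341. 461.]
437 xyz [-0.2 -0.  -5. ] rz 0.004
```

View pics/w15a.png

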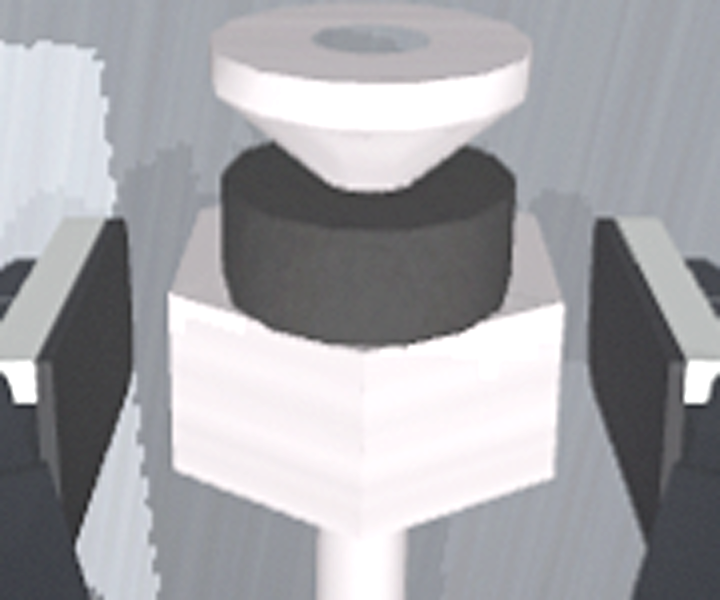

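Released. The nut hangs upright against the seal, and the pads are clear on both sides. I'll retreat straight up.

Request:
arm_command:
  series:
    - {"rx": 0, "ry": 0, "rz": 0, "x": 0, "y": 0, "z": 0, "gripper": -0.6}
    - {"rx": 0, "ry": 0, "rz": 0, "x": 0, "y": 0, "z": -6, "gripper": -0.6}
    - {"rx": 0, "ry": 0, "rz": 0, "x": 0, "y": 0, "z": -16, "gripper": -0.6}
    - {"rx": 0, "ry": 0, "rz": 0, "x": 0, "y": 0, "z": -32, "gripper": -0.6}
    - {"rx": 0, "ry": 0, "rz": 0, "x": 0, "y": 0, "z": -55, "gripper": -0.6}
    - {"rx": 0, "ry": 0, "rz": 0, "x": 0, "y": 0, "z": -80, "gripper": -0.6}
    - {"rx": 0, "ry": 0, "rz": 0, "x": 0, "y": 0, "z": -105, "gripper": -0.6}
    - {"rx": 0, "ry": 0, "rz": 0, "x": 0, "y": 0, "z": -120, "gripper": -0.6}
    - {"rx": 0, "ry": 0, "rz": 0, "x": 0, "y": 0, "z": -120, "gripper": -0.6}
    - {"rx": 0, "ry": 0, "rz": 0, "x": 0, "y": 0, "z": -120, "gripper": -0.6}

```text
time_s: 16.75
eef_pos: [517.4, 156.8, 211.5]
tcp_rot: [0.001, 0.638, 0.77, 0.001]
wrist_force: [-0.3, 0.1, -0.0]
gripper_width: 68.6
```

```bash
python3 -c "
from path import *
rows([437],95)
import pickle
s=manip.sense();pickle.dump(s,open('w16.pkl','wb'))
a=viewer.read_camera('wrist');cv2.imwrite('pics/w16.png',a)
cv2.imwrite('pics/w16a.png',cv2.convertScaleAbs(cv2.resize(a[150:260,215:335],None,fx=6,fy=5.4,interpolation=cv2.INTER_CUBIC),alpha=1.3))
b=viewer.read_camera('side');cv2.imwrite('pics/s16.png',b);b=viewer.read_camera('top');cv2.imwrite('pics/t16.png',b)"
```

```text
t 16.75 pos [517.4 156.8 211.5] s 437.25 lat(left+) -0.58 yaw err 0.2 F [-0.3  0.1 -0. ] w 68.6 bends [169. 205. 301. 341. 461.]
437 xyz [ -0.2  -0.9 116.5] rz 0.003
```

View pics/w16.png

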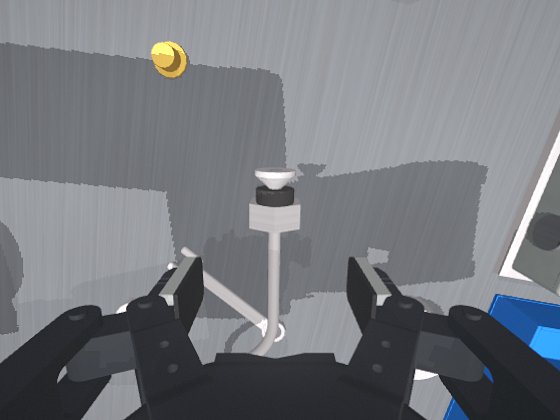

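View pics/w16a.png

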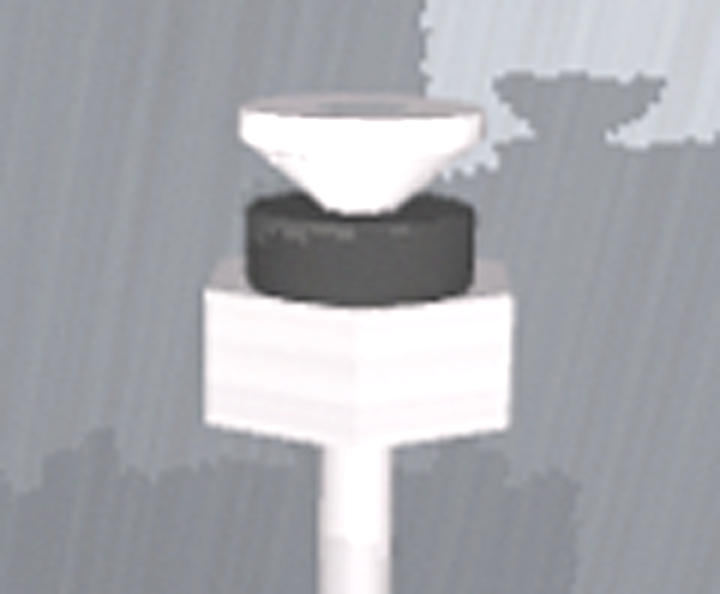

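View pics/t16.png

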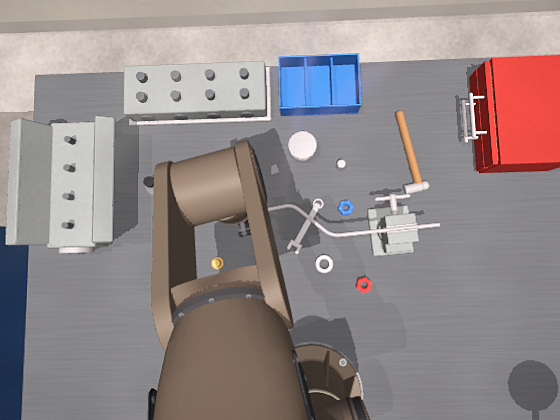

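```bash
python3 - <<'E'
from path import *
s=pickle.load(open('w16.pkl','rb'));c,b=curve(np.load('p.npy')[:8],step=.25)
for (u,v,z) in [(355,445,147),(205,425,135.5),(510,428,135.5),(205,292,135.5),(512,292,135.5)]:
    P=at_z('wrist',[(u/6+214.6,v/5.4+149.6)],z,s)[0];i=np.argmin(np.hypot(*(c[:,:2]-P[:2]).T));print(P,c[i,3])
print(manip.sense()['qd'].round(4))
E
```

```text
[518.4 147.9 147. ] 428.25
[499.2 143.4 135.5] 427.25
[538.7 150.4 135.5] 427.0
[495.9 163.1 135.5] 447.25
[534.7 170.5 135.5] 447.5
[-0.  0.  0.  0.  0.  0.]
```

The nut's faces measure s = 427.3 and 447.4, against the seal face at 447.3, so it is touching. The visible bystanders are where they were in the first top picture. I'm handing in.

```bash
python3 -c "
from plant import manip
print(manip.sign_off()); print(manip.sense()['time_s'])"
```

```text
the job is handed in; nothing more can be done
None
the job is handed in; nothing more can be done
```

I slid the nut round both bends to the seal, pressed it home and let go. The job was handed in at about 17 s on the clock.

- **Carrying:** I gripped the nut on its upright flats with 40 N, lifted it 6 mm to centre it on the pipe and followed the pipe measured from the pictures. The sideways force stayed under about 1 N at every check until the seal.
- **Pressing:** The wrist force along the pipe read about 15 N (15.0, then 14.6) for just over a second. I then backed off to a light touch, lowered the nut to hang on the pipe, opened the gripper and went straight up.
- **Last checks:** The nut's front face measured 447.4 mm along the pipe and the seal face 447.3 mm, so they touch within measuring error. The wrist force was about zero after release. In the last top picture the bystanders I could see had not moved. The arm hid most of the oil bottle, so I could not check that it stayed put.
- **What disagreed:** My first close missed the nut. The fingertips stood about 40 mm further back than the tool description says (about 17 mm behind the TCP, not 22 mm ahead). I saw this in the picture, went lower and gripped again without pushing on anything. Pipe points from the side camera were about 4 mm off the other views along the pipe, so I left them out of the final fit.

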